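# Wind a sample cassette into the hand press

## Robot

A 6-joint arm with a two-finger parallel gripper is mounted at the origin on the work surface. World frame = base frame: x ahead of the robot, y to its left, z up, the work surface at z = 0. Lengths are in m, angles in degrees, forces in N, time in s.
With the tool pointing down it reaches from about 0.4 to 0.825 m from the base axis. Payload 7 kg.
Tool frame: the origin (TCP) lies on the front face of the gripper's body, between the roots of the fingers; the fingertips stand 66 mm ahead of it and the grasp point (between the pads) lies 47 mm ahead of it; z points along the fingers, y is the line along which they close (so a half turn about z gives the same grasp; the last joint's range is limited). The gripper opens to 88 mm and grips with 3 to 60 N. Pads are 19 mm wide; open, the fingers measure 130 mm over their backs; the gripper's body (78 mm by 193 mm) begins 47 mm behind the grasp point.
Start: joints at [85.205, 20.546, 0.682, 0, -70.136, -16.507], TCP at [0.245, 0.629, 0.292] pointing down, gripper open.
Joint ranges: [-176.03, 176.03], [-82.01, 121.73], [-58.28, 71.71], [-173.87, 95.51], [-174.79, -0.11], [-173.66, 173.66]. Speed limits (degrees/s): [136.94, 136.94, 172.46, 180, 180, 180].

## Interface

Orientations are given as [roll, pitch, yaw] about the fixed x, y, z axes, in that order (R = Rz(yaw) Ry(pitch) Rx(roll)).
In Python, from plant import ctrl gives the robot as it stands.
- The arm moves only by the tool send_rows, never from a script. Its argument "deltas" is a list of rows, each a list of 2 entries, a list of its own where there are three numbers: the shift along the tool's x, y, z each as a share of 800 mm, from -1 to 1, then the turn about the tool's z as a share of 90 degrees, from -1 to 1. A call has exactly 5 rows; each row is the pose to reach, as a shift and turn from the pose commanded when the call began, along the tool's axes at that moment; what a row does not reach only later rows make up. A row lasts 1/12 s, in which the tool goes at most 41.7 mm and 7.16 degrees, less where a joint would pass 70% of its speed; a pose out of reach is approached as far as the arm can. A call with a number of a shift or a turn outside -1 to 1 is refused whole. A call with a gripper value outside its range is refused whole. "gripper" is the opening, from 0 (shut) to 1 (fully open), set as the call begins (left out, the last holds). The fingers move at their own pace and stop on an object; the grip force is fixed at half the most. Time passes only in rows, so rows that repeat a pose let the fingers close, or fill a call up. It gives the time, the measured TCP pose, the force, the opening and the grip force at its end, in the units of the state.
- ctrl.get_obs(): the state, without advancing time (a new reading comes with each control period).
- ctrl.snapshot(name): name is "scene" or "top" or "wrist"; returns a dict with "color" (384x512x3 uint8, red, green, blue), "vertical_fov" (degrees; the focal length in pixels is half the picture's height over the tangent of half this angle, whatever the lens; pixels are square), "cx", "cy" (the principal point, pixels), "rvec" (rotation vector, rad) and "tvec" (3), from world to camera coordinates, as OpenCV has them. Camera axes: x right, y down, z forward; pixel columns grow to the right and rows downward; lengths in m; the calibration is good to about 2 mm. The wrist camera is an equidistant fisheye: a pixel r from the principal point sees the ray r / f radians off the axis. A picture is of the moment at which its call begins. There is no depth.
- ctrl.close_job(): hands the job in; it is judged then, once.
Trained networks look in a picture, given as the dict that the camera call returned (one of the last four; its "shot" number tells which), for a name from the list of things; names that differ only in an ending like _2 or _b are one class to them, and where a whole thing is asked for, a point or a joint stands for the part that bears it (a point fixed in the world has none). Each returns a list of dicts, best first, with "conf" (0 to 1); they miss things now and then, are a little off and sometimes report something else, mostly with a low value. They report only what shows in the picture. A call takes as long as a camera call. They do not tell look-alikes from the thing itself.
- ctrl.boxes_of(picture, thing): "xy" ([column, row] as shares, 0 to 1, of the picture: columns of its width, rows of its height, amid what is visible of it).
- ctrl.cut_out(picture, thing): "pixels" (384x512 bool, what is visible of it) and "xy" ([column, row] as shares, 0 to 1, of the picture: columns of its width, rows of its height, amid what is visible of it).
The state is a dict: "clock": time; "joint_pos": joint angles; "qvel": joint speeds; "tau": joint torques, N m; "tool_pos": TCP position; "orientation": TCP orientation; "force": force on the tool from outside, world axes, zero at the start; "moment": the same for the moment, N m; "opening": finger opening in m; "gripper_force": force on a finger pad.
Only numpy, scipy, OpenCV 4.12 (cv2) and the standard library are available. Lean on these libraries where they do the work, as an engineer would, in place of code of your own. Each camera call takes 0.05 s, during which the arm holds its last target. There are 200 camera calls.

## Task

Lay the blue-capped sample cassette in the open trough of the hand press with its brass nose towards the chamber, without dropping it, and let go of it. Then take the crank by its loose black sleeve and, keeping hold of the sleeve while the crank turns, wind it clockwise until the ram has pushed the cassette onto the sprung seat hidden inside the chamber and presses on it with about 35 N (much more would crack its window). Let go and leave it pressed there, with the orange-capped cassette and everything else on the bench left where it is.

Things in the scene. Friction and masses are not known exactly. Their poses are not given: they have to be found in the camera images.
- press: hand press bolted to the bench, 460 mm long (its y, -200 to 260 mm), 130 mm wide (its x): white gearbox at the +y end (100 mm wide, y 135 to 245 mm, top 90 mm above the bench), white chamber with a blue stripe at the -y end, an open trough between. Origin on the bench top, under the trough's centre line; z up
- trough (a point): middle of the open trough, on its floor, at x = 0, y = 5 mm, z = 30 mm of the press. Two steel guides, 7 mm high, 12 mm wide, 40 mm apart, run along the trough, which is open from the chamber mouth to the ram's face; a cassette laid with its middle here has 10 to 25 mm to spare at either end
- chamber_mouth (a point): centre of the chamber's mouth, at y = -75 mm, z = 50 mm of the press. Chamber 100 mm wide, 121 mm deep, top 94 mm above the bench; tunnel 44 wide, 52 high. In it hides a sprung seat facing the mouth, 45 to 75 mm in, at a depth that differs each time. It yields 1 mm per 5 N, so ram and cassette move on together as the load rises
- ram: steel pusher, face 34 x 34 mm, runs along the press's -y. Origin: centre of its pushing face, 51 mm above the bench. Geared to the crank: 12 mm of travel for each radian of clockwise turn; it stays put when the crank is let go. Its press on the cassette may safely be 18 to 55 N
- crank_axis (a point): point on the crank's upright axis, level with the middle of the sleeve, 131 mm above the bench, at x = 0, y = 190 mm of the press
- crank (a joint): crank angle, rad, grows clockwise seen from above, range -1.5 to 14. At 0 the arm points along the press's +x and the ram's face is at y = 85 mm of the press. Turning it free takes about 0.7 N m, about 12 N along the path at the sleeve; each 10 N of ram force adds 2 N there. It holds its angle by friction when let go
- sleeve: black grip sleeve with two thin orange bands, upright, 22 mm diameter and 50 mm long, spinning freely on its pin 60 mm from the crank's axis; steel cap 4 mm thick on top, flat steel arm 1 mm beneath the sleeve. Origin: centre of the sleeve
- cassette: blue-capped aluminium sample cassette lying on the bench, 34 (x) x 110 (y) x 40 (z) mm, 0.2 to 0.35 kg. Origin: centre of its underside; brass nose at -y, blue cap at +y, glass window on top
- cassette_nose (a point): centre of the brass nose face of the blue-capped cassette, 55 mm from its middle, 20 mm above its underside
- spare: orange-capped cassette of the same size; leave alone
- beaker: glass beaker, 72 mm diameter, 95 mm tall; origin underside centre; leave alone
- wash_bottle: white bottle, 68 mm diameter, 170 mm tall; origin underside centre; leave alone
- amber_jar: amber jar, 56 mm diameter, 75 mm tall; origin underside centre; leave alone
- dish: flat white dish, 90 mm diameter, 15 mm tall; origin underside centre; leave alone
- driver: screwdriver 160 mm long; leave alone
- stopper: rubber stopper, 36 mm across, 28 mm tall; origin underside centre; leave alone
Mind the look-alikes: they are no part of the job. What is shaped like the cassette but purple is not meant.

How it is judged (in metres and radians):
On the way, in this order (a step that is already met when the one before it is completed fails the run):
1. the blue-capped cassette lies flat in the open trough, nose towards the chamber, let go (x of cassette in the frame of press between -0.006 and 0.006 m and z of cassette in the frame of press between 0.026 and 0.034 m and angle between the y axis of cassette and the y axis of press, either way round below 0.08 rad and angle between cassette's own z axis and vertical below 0.08 rad and y of cassette in the frame of press between -0.05 and 0.04 m and y of cassette_nose in the frame of press below -0.01 m and contact force between the fingers and cassette below 0.1 N), for 0.2 s.
2. the sleeve is held between the fingers (contact force between the fingers and sleeve above 1 N and horizontal distance between the grasp point and sleeve below 0.02 m), for 0.2 s.
At the end, for the whole second after the job is handed in: The blue-capped cassette lies flat and straight in line (within 6 mm and 0.08 rad) with its nose more than 40 mm inside the chamber, the ram presses on it with 18 to 55 N, the crank is at rest and let go, and everything else is where it was (x of cassette in the frame of press between -0.006 and 0.006 m and z of cassette in the frame of press between 0.026 and 0.034 m and angle between the y axis of cassette and the y axis of press, either way round below 0.08 rad and angle between cassette's own z axis and vertical below 0.08 rad and y of cassette_nose in the frame of press below -0.115 m and contact force between ram and cassette between 18 and 55 N and velocity of joint crank between -0.05 and 0.05 rad/s); the robot touches nothing.
It fails at once if the ram presses on the cassette with more than 62 N (contact force between ram and cassette above 62 N).
It fails at once if the crank turns (faster than 0.5 rad/s) while its sleeve is not held between the fingers (grasp point within 20 mm of the sleeve's axis, seen from above) ((velocity of joint crank above 0.5 rad/s or velocity of joint crank below -0.5 rad/s) and (contact force between the fingers and sleeve below 0.2 N or horizontal distance between the grasp point and sleeve above 0.02 m)).
It fails at once if the cassette is dropped (falls faster than 0.5 m/s out of the fingers) (linear speed of cassette above 0.5 m/s and contact force between the fingers and cassette below 0.1 N).
It fails at once if the orange-capped cassette or anything else loose on the bench is shifted more than 30 mm (distance of any of spare, beaker, wash_bottle, amber_jar, dish, driver, stopper from where it was at the start of the episode above 0.03 m).
It also fails if it takes over 72 s, if anything falls off the work surface, if the arm or the gripper's body presses on something with over 40 N, if the wrist force passes 120 N, or if a joint passes its speed limit or range.

## Working session

There is one attempt and no reset: what is moved stays moved. The work goes in short steps, Python scripts to look and compute and a tool call to move; the robot and the scene stay as the last step left them, time stands still between calls to the robot, and variables do not carry over. Pictures are saved under pics/ and viewed, at most 10 in all, crops included, and the job is handed in when it is done.

Besides the shell and the picture viewer there is one more tool, called as name(argument=value, ...), one argument or row to a line, values as JSON. send_rows: Moves the arm, as the interface text tells. Shift numbers are shares of 800 mm and turn numbers shares of 90 degrees, none past 1 either way. Its arguments: {"type":"object","properties":{"deltas":{"type":"array","items":{"type":"array"}},"gripper":{"type":"number"}},"required":["deltas"]}

```bash
mkdir -p pics; ls
cat > h.py <<'E'
import numpy as np, cv2
from plant import ctrl
def snap(n,f=None):
    s=ctrl.snapshot(n)
    if f: cv2.imwrite('pics/'+f,s['color'][:,:,::-1])
    return s
def ray(s,uv):
    f=s['color'].shape[0]/2/np.tan(np.radians(s['vertical_fov'])/2)
    d=np.array([uv[0]-s['cx'],uv[1]-s['cy']])/f
    if s.get('name')=='wrist' or s.get('fish'):
        r=np.hypot(*d); v=np.array([*(d*np.sin(r)/max(r,1e-9)),np.cos(r)])
    else: v=np.array([*d,1])
    R=cv2.Rodrigues(np.array(s['rvec'],float))[0]; t=np.array(s['tvec'],float).ravel()
    return -R.T@t, R.T@v
def at(s,uv,z):
    c,v=ray(s,uv); return c+v*(z-c[2])/v[2]
def pix(s,P):
    R=cv2.Rodrigues(np.array(s['rvec'],float))[0]; t=np.array(s['tvec'],float).ravel()
    p=R@np.array(P,float)+t
    f=s['color'].shape[0]/2/np.tan(np.radians(s['vertical_fov'])/2)
    if s.get('fish'):
        r=np.hypot(p[0],p[1]); th=np.arctan2(r,p[2]); q=p[:2]/max(r,1e-9)*th
    else: q=p[:2]/p[2]
    return q*f+[s['cx'],s['cy']]
E
python3 - <<'E'
from h import *
t=snap('top','top.png'); s=snap('scene','scene.png')
print({k:v for k,v in t.items() if k!='color'}); print(ctrl.get_obs())
for n,p in(('top',t),('scene',s)):
  for th in ['press','cassette','sleeve','spare','ram','beaker','wash_bottle','amber_jar','dish','driver','stopper']:
    print(n,th,[(round(b['conf'],2),np.round(np.array(b['xy'])*[512,384],1).tolist(),) for b in ctrl.boxes_of(p,th)][:3])
big=np.vstack([cv2.resize(t['color'],(800,600))]);cv2.imwrite('pics/topb.png',big[:,:,::-1])
cv2.imwrite('pics/sceneb.png',cv2.resize(s['color'],(800,600))[:,:,::-1])
E
```

```text
pics
{'vertical_fov': 54.867487236668275, 'cx': 254.437169500058, 'cy': 195.55666430256548, 'rvec': array([ 2.15465943, -2.10514318,  0.21506221]), 'tvec': array([-0.10091187,  0.49671085,  1.20185868]), 'shot': 1}
{'clock': 0.1, 'joint_pos': array([ 8.52054768e+01,  2.05881914e+01,  6.38760004e-01, -1.69216165e-02,
       -7.01366564e+01, -1.65070156e+01]), 'qvel': array([ 0.01146725, -0.22144468,  0.04110146,  0.01493924,  0.12269803,
        0.03026696]), 'tau': array([-1.54720350e-03, -5.84165025e+01,  2.93751901e+01,  7.01556891e+00,
        1.01771532e-02, -4.32561251e-05]), 'tool_pos': array([0.2451073 , 0.62855708, 0.29130716]), 'orientation': array([ 1.79912940e+02, -9.20991818e-03, -2.13072933e+01]), 'force': array([-0.19585389, -0.29691948, -0.10636024]), 'moment': array([ 0.00172222, -0.01597117, -0.04240157]), 'gripper_force': 0.0, 'opening': 0.08748504565770533}
top press [(0.61, [208.7, 184.3])]
top cassette [(0.97, [406.5, 246.6]), (0.8, [312.7, 234.1]), (0.67, [296.7, 271.7])]
top sleeve []
top spare [(0.59, [324.4, 181.2]), (0.21, [198.5, 113.1])]
top ram [(0.51, [186.9, 181.4])]
top beaker [(0.94, [268.7, 113.9])]
top wash_bottle [(0.61, [165.2, 174.3]), (0.57, [195.9, 112.4])]
top amber_jar [(0.84, [322.7, 137.0])]
top dish [(0.61, [218.3, 235.0])]
top driver [(0.74, [116.0, 234.3]), (0.18, [324.5, 183.0])]
top stopper [(0.64, [261.6, 222.2]), (0.55, [315.8, 235.7])]
scene press [(0.2, [221.6, 256.9])]
scene cassette [(0.97, [139.3, 218.2]), (0.78, [182.5, 200.6]), (0.74, [158.1, 254.1])]
scene sleeve [(0.49, [327.6, 149.8]), (0.25, [259.9, 176.5])]
scene spare [(0.7, [223.7, 255.7])]
scene ram [(0.16, [369.1, 200.5])]
scene beaker [(0.57, [323.5, 250.3])]
scene wash_bottle [(0.95, [366.6, 202.6]), (0.26, [308.4, 173.8])]
scene amber_jar [(0.81, [264.5, 281.1])]
scene dish [(0.57, [258.2, 177.8]), (0.37, [296.0, 194.5])]
scene driver [(0.44, [308.5, 136.7])]
scene stopper [(0.52, [238.5, 201.3])]
```

View pics/topb.png

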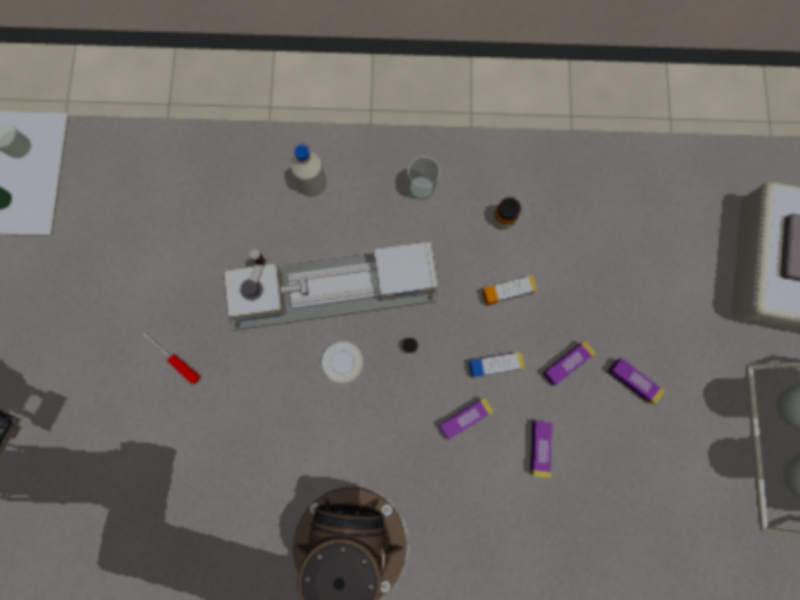

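View pics/sceneb.png

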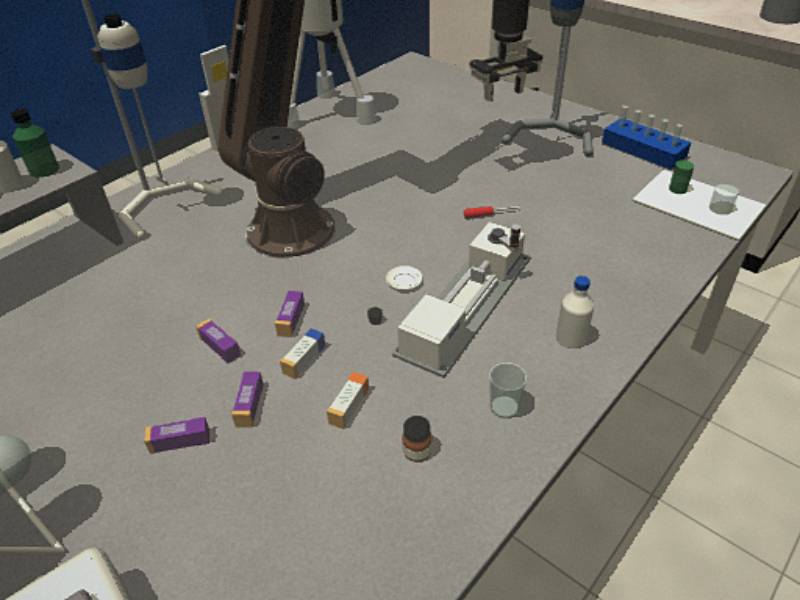

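The top view (800x600 scale) shows the blue-capped cassette at (496,364), cap left and brass nose right. The press has its gearbox at (253,290) and chamber at (405,268), and the sleeve is near (257,257). Look-alikes are the orange-capped cassette at (510,290) and purple ones at (569,362), (637,380), (465,419) and (542,448). I choose the one at (496,364) and will check it in a close crop.

```bash
cat > m.py <<'E'
from h import *
t=snap('top'); s=snap('scene')
c=t['color'][140:260,130:350]
cv2.imwrite('pics/crop.png',cv2.resize(c,(800,436),interpolation=cv2.INTER_CUBIC)[:,:,::-1])
for n,p,zs in(('top',t,0.04),('scene',s,0.04)):
  for b in ctrl.cut_out(p,'cassette'):
    m=b['pixels']; ys,xs=np.nonzero(m); r=cv2.minAreaRect(np.c_[xs,ys].astype(np.float32))
    col=p['color'][m].astype(int); blue=((col[:,2]>col[:,0]+50)&(col[:,2]>col[:,1]+25)); br=(col[:,0]>col[:,2]+60)
    pts=np.c_[xs,ys]
    print(n,round(b['conf'],2),r,len(xs),blue.sum(),br.sum(),'ctr',at(p,r[0],.04).round(4))
    if blue.sum() and br.sum(): print('  blue',at(p,pts[blue].mean(0),.04).round(3),'brass',at(p,pts[br].mean(0),.04).round(3))
  for b in ctrl.cut_out(p,'press')[:2]:
    ys,xs=np.nonzero(b['pixels']); print(n,'press',cv2.boxPoints(cv2.minAreaRect(np.c_[xs,ys].astype(np.float32))).round(1).tolist(),b['conf'],len(xs))
E
python3 m.py
```

```text
top 0.88 ((317.1029968261719, 233.14353942871094), (10.34837818145752, 34.04695510864258), 80.90972137451172) 341 78 19 ctr [ 0.3777 -0.3017  0.04  ]
  blue [ 0.37  -0.261  0.04 ] brass [ 0.388 -0.355  0.04 ]
top 0.81 ((363.1283264160156, 232.07525634765625), (11.570868492126465, 34.14816665649414), 48.8140754699707) 373 0 17 ctr [ 0.3848 -0.4564  0.04  ]
top 0.79 ((406.400390625, 243.42303466796875), (37.11845779418945, 13.415875434875488), 37.694236755371094) 477 0 25 ctr [ 0.3503 -0.6003  0.04  ]
top 0.77 ((298.1168518066406, 267.44903564453125), (11.193222999572754, 33.57966613769531), 56.97612762451172) 351 0 23 ctr [ 0.2637 -0.238   0.04  ]
top 0.64 ((345.44891357421875, 286.9709777832031), (14.033207893371582, 34.373477935791016), 3.0127875804901123) 461 0 28 ctr [ 0.2046 -0.3926  0.04  ]
top press [[141.60000610351562, 161.89999389648438], [276.20001220703125, 149.10000610351562], [280.70001220703125, 197.1999969482422], [146.1999969482422, 210.0]] 0.75 5111
scene 0.92 ((157.91177368164062, 255.3529510498047), (14.55213737487793, 37.107948303222656), 14.03624439239502) 498 0 33 ctr [ 0.4047 -0.4733  0.04  ]
scene 0.76 ((193.50003051757812, 225.50003051757812), (15.55634880065918, 35.35533905029297), 45.0) 508 48 31 ctr [ 0.3966 -0.3166  0.04  ]
  blue [ 0.374 -0.263  0.04 ] brass [ 0.392 -0.356  0.04 ]
scene 0.74 ((184.74658203125, 200.3424530029297), (13.10860824584961, 30.079574584960938), 20.556045532226562) 357 0 24 ctr [ 0.2827 -0.253   0.04  ]
scene 0.7 ((139.37295532226562, 217.58566284179688), (32.853599548339844, 13.8996000289917), 41.987213134765625) 411 0 18 ctr [ 0.227  -0.4081  0.04  ]
scene press [[244.3000030517578, 222.39999389648438], [312.29998779296875, 128.6999969482422], [347.6000061035156, 154.3000030517578], [279.6000061035156, 248.0]] 0.75 3938
```

View pics/crop.png

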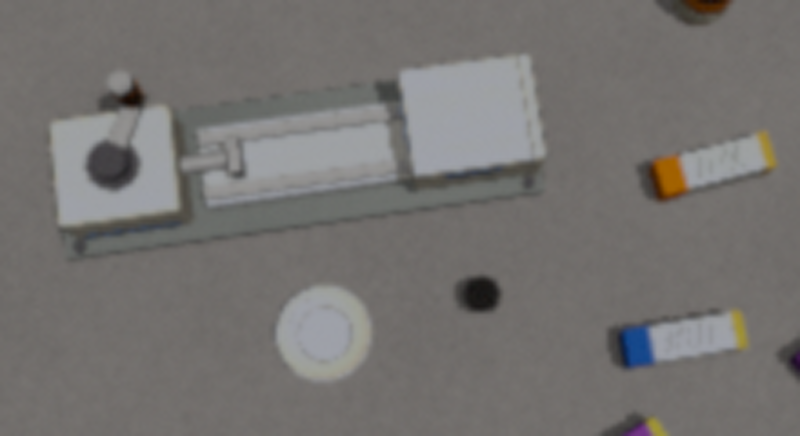

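```bash
cat >> h.py <<'E'
def mv(P,yaw):
    "shift shares and turn share to take TCP to P (world) with yaw, from the present pose"
    o=ctrl.get_obs(); from scipy.spatial.transform import Rotation as Ro
    R=Ro.from_euler('xyz',o['orientation'],degrees=True).as_matrix()
    R=Ro.from_euler('xyz',[180,0,o['orientation'][2]],degrees=True).as_matrix()
    d=R.T@(np.array(P)-o['tool_pos'])/0.8
    dy=(yaw-o['orientation'][2]+180)%360-180
    return d.round(4).tolist(), round(-dy/90,4)
def fit(model,world):
    "2D rigid fit model->world: origin, yaw"
    m=np.array(model,float);w=np.array(world,float)[:,:2]; a=m-m.mean(0); b=w-w.mean(0)
    th=np.arctan2((a[:,0]*b[:,1]-a[:,1]*b[:,0]).sum(),(a*b).sum())
    R=np.array([[np.cos(th),-np.sin(th)],[np.sin(th),np.cos(th)]])
    o=w.mean(0)-R@m.mean(0); res=w-(m@R.T+o)
    return o,np.degrees(th),res
E
cat > m2.py <<'E'
from h import *
t=snap('top')
K=np.array
cr=lambda u,v:(130+u/3.636,140+v/3.636)
gb=[(50,120),(165,107),(182,212),(62,227)]; ch=[(400,72),(528,57),(543,160),(412,175)]
W=[at(t,cr(*p),.09) for p in gb]+[at(t,cr(*p),.094) for p in ch]
M=[(50,245),(50,135),(-50,135),(-50,245),(50,-75),(50,-196),(-50,-196),(-50,-75)]
o,y,r=fit(K(M)/1000,W); print('press',o,y); print(r.round(4).tolist())
cap=at(t,cr(120,82),.16); hub=at(t,cr(112,163),.11)
c,s=np.cos(np.radians(y)),np.sin(np.radians(y)); R=K([[c,-s],[s,c]])
for p in(cap,hub): print('in press',R.T@(p[:2]-o))
print('trough',R@[0,.005]+o,'axis',R@[0,.19]+o)
for P in [(.6,.25,.30),(.45,-.25,.26)]: print(mv(P,y+90),mv(P,y-90))
E
python3 m2.py
```

```text
press [0.54756529 0.02871217] 9.50711589564823
[[0.0007, -0.0027], [-0.0027, 0.0032], [-0.0002, -0.0013], [0.0018, -0.0043], [-0.0001, -0.0014], [-0.0028, 0.0015], [-0.0001, 0.0035], [0.0032, 0.0016]]
in press [0.05494934 0.16278307]
in press [-0.0021161   0.18679577]
trough [0.54673944 0.0336435 ] axis [0.51618297 0.21610254]
([0.5852, 0.2801, -0.0098], np.float64(-1.3423)) ([0.5852, 0.2801, -0.0098], np.float64(0.6577))
([0.6376, 0.9305, 0.0402], np.float64(-1.3423)) ([0.6376, 0.9305, 0.0402], np.float64(0.6577))
```

Crop confirms it: blue cap at (636,345), brass nose at (740,330) on the 800x436 crop, nose the same way as the chamber. I'm moving now.

send_rows(
  deltas=[
    [[0.039, 0.0187, 0], 0],
    [[0.078, 0.0374, 0], 0],
    [[0.117, 0.056, 0], 0],
    [[0.156, 0.0747, 0], 0],
    [[0.195, 0.0934, 0], 0],
  ],
  gripper=0.75,
)

```text
clock: 1.97
tool_pos: [0.3642, 0.5014, 0.2923]
orientation: [-180.0, -0.0, -21.3]
force: [1.1, 0.5, 0.5]
opening: 0.0666
gripper_force: 0.0
```

send_rows(
  deltas=[
    [[0.039, 0.0187, 0], 0],
    [[0.078, 0.0374, 0], 0],
    [[0.117, 0.056, 0], 0],
    [[0.156, 0.0747, 0], 0],
    [[0.195, 0.0934, 0], 0],
  ],
)

```text
clock: 2.38
tool_pos: [0.4825, 0.3749, 0.2925]
orientation: [-180.0, -0.0, -21.3]
force: [-0.3, 0.2, 0.3]
opening: 0.066
gripper_force: 0.0
```

send_rows(
  deltas=[
    [[0.039, 0.0187, 0], 0],
    [[0.078, 0.0374, 0], 0],
    [[0.117, 0.056, 0], 0],
    [[0.156, 0.0747, 0], 0],
    [[0.195, 0.0934, 0], 0],
  ],
)

```text
clock: 2.8
tool_pos: [0.6008, 0.2486, 0.2924]
orientation: [-180.0, -0.0, -21.3]
force: [0.7, 0.3, -0.3]
opening: 0.0658
gripper_force: 0.0
```

send_rows(
  deltas=[
    [[0.003, 0.035, 0], 0.07],
    [[0.006, 0.07, 0], 0.14],
    [[0.009, 0.105, 0], 0.21],
    [[0.012, 0.14, 0], 0.28],
    [[0.015, 0.17, 0], 0.35],
  ],
)

```text
clock: 3.22
tool_pos: [0.561, 0.1172, 0.2922]
orientation: [180.0, -0.0, -53.1]
force: [-0.8, -0.2, 0.1]
opening: 0.0661
gripper_force: 0.0
```

Run:
```python
from h import *
w=snap('wrist'); print({k:v for k,v in w.items() if k!='color'})
o=ctrl.get_obs(); print(o['clock'],o['tool_pos'],o['orientation'],o['joint_pos'],o['opening'])
cv2.imwrite('pics/w1.png',cv2.resize(w['color'],(800,600),interpolation=cv2.INTER_CUBIC)[:,:,::-1])
print(mv((.39,-.28,.24),-79.5))
```

```text
{'vertical_fov': 65.70646984690485, 'cx': 256.9232881105351, 'cy': 190.03721015984837, 'rvec': array([-0.95262033,  2.85735164,  0.44253118]), 'tvec': array([0.51912774, 0.19442037, 0.46517192]), 'shot': 6}
3.2667 [0.55956566 0.11437043 0.29254546] [ 1.79950319e+02  1.01741422e-02 -5.36856785e+01] [ 3.11709523e+01  1.08294889e+01 -1.26463228e+01 -6.18947777e-03
 -6.65745818e+01  5.14583674e+00] 0.06563100955871833
([0.2717, 0.4627, 0.0657], np.float64(0.2868))
```

View pics/w1.png

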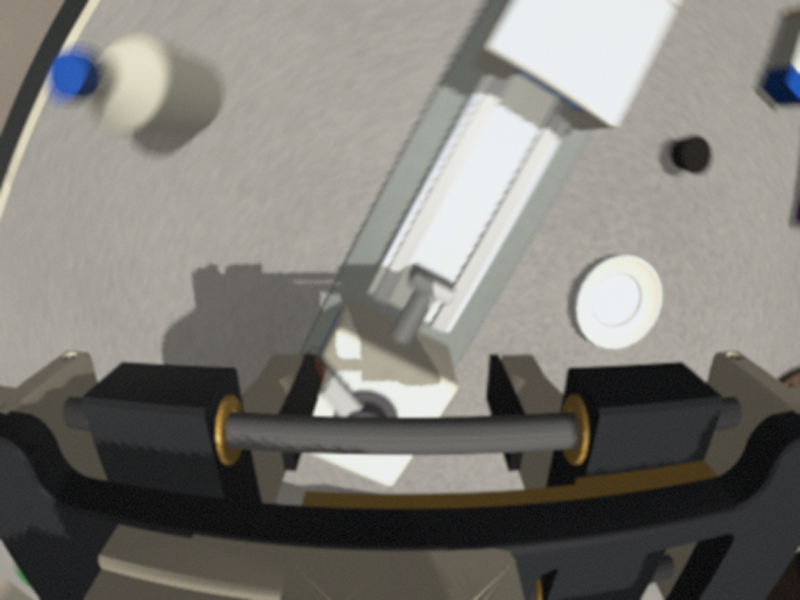

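Wrist view shows the trough running from the chamber mouth edge (485,48)-(617,125) to the ram at (430,280), the gearbox around (385,410) and the cassette's blue cap at (785,85). I'll go to the cassette hover.

```bash
sed -i "s/    if f: cv2/    s['fish']=(n=='wrist')\n    if f: cv2/" h.py
cat > ov.py <<'E'
from h import *
w=dict(fish=True,color=np.zeros((384,512)),vertical_fov=65.70646984690485,cx=256.9232881105351,cy=190.03721015984837,rvec=[-0.95262033,2.85735164,0.44253118],tvec=[0.51912774,0.19442037,0.46517192])
def press(x,y,z,o=(0.5476,0.0287),a=9.507):
    a=np.radians(a); return [o[0]+np.cos(a)*x-np.sin(a)*y,o[1]+np.sin(a)*x+np.cos(a)*y,z]
im=cv2.imread('pics/w1.png'); im=cv2.resize(im[0:420,250:710],None,fx=1.7,fy=1.4)
def px(P): return tuple(int(v) for v in ((pix(w,P)*800/512-[250,0])*[1.7,1.4]))
for x0,y0,x1,y1,z in [(.02,-.07,.02,.13,.037),(-.02,-.07,-.02,.13,.037),(.032,-.07,.032,.13,.037),(-.032,-.07,-.032,.13,.037),(-.05,-.075,.05,-.075,.094),(-.05,-.075,-.05,-.15,.094),(.05,-.075,.05,-.15,.094),(.05,.135,-.05,.135,.09),(-.05,.135,-.05,.245,.09),(-.017,.0795,.017,.0795,.068)]:
    cv2.line(im,px(press(x0,y0,z)),px(press(x1,y1,z)),(0,0,255),1)
cv2.imwrite('pics/ov.png',im)
R=cv2.Rodrigues(np.array(w['rvec']))[0]; print('cam',-R.T@w['tvec'])
print(mv((.40,-.20,.26),-79.5))
E
python3 ov.py
```

```text
cam [0.61106624 0.05081504 0.38430936]
([0.1985, 0.3934, 0.0407], np.float64(0.2868))
```

View pics/ov.png

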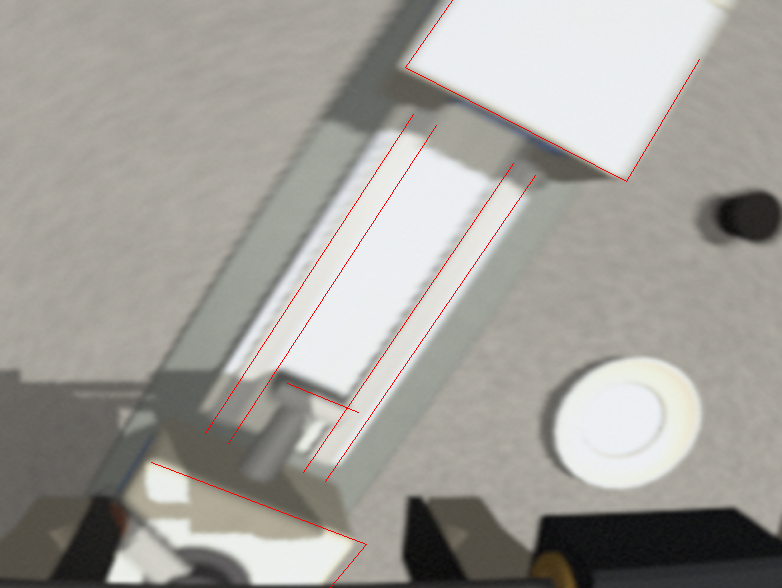

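Overlay: the projected chamber edge and gearbox corners match to 1-2 px. The guides' bands are less clear, so I'll scan a profile across the trough and move on meanwhile.

```bash
cat >> ov.py <<'E'
im=cv2.imread('pics/w1.png').astype(np.float32)
xs=np.arange(-48,56,2)/1000
for y in(-.03,.0,.03,.05):
    q=np.array([pix(w,press(x,y,.037))*800/512 for x in xs],np.float32)
    v=cv2.remap(im,q[None,:,0],q[None,:,1],cv2.INTER_LINEAR)[0]
    print(y,' '.join(f'{int(x*1000)}:{int(a.mean())}/{int(a[2]-a[0])}' for x,a in zip(xs,v)))
E
python3 ov.py
```

```text
cam [0.61106624 0.05081504 0.38430936]
([0.1985, 0.3934, 0.0407], np.float64(0.2868))
-0.03 -48:157/4 -46:160/3 -44:158/5 -42:158/2 -40:159/3 -38:160/3 -36:172/1 -34:204/-4 -32:225/-3 -30:233/0 -28:232/3 -26:230/5 -24:228/5 -22:228/5 -20:217/7 -18:196/6 -16:199/0 -14:222/-5 -12:237/-5 -10:239/-6 -8:238/-6 -6:238/-5 -4:238/-6 -2:238/-6 0:238/-5 2:238/-5 4:238/-5 6:238/-5 8:238/-5 10:238/-5 12:238/-6 14:238/-5 16:238/-5 18:239/-6 20:237/-4 22:236/-1 24:234/1 26:233/3 28:234/4 30:232/5 32:225/4 34:217/3 36:218/-1 38:218/-6 40:195/-7 42:154/-2 44:135/2 46:147/3 48:158/3 50:161/3 52:160/4 54:161/4
0.0 -48:159/4 -46:161/3 -44:158/4 -42:159/4 -40:159/4 -38:158/3 -36:166/1 -34:197/-3 -32:225/-3 -30:231/-2 -28:228/1 -26:226/5 -24:225/4 -22:225/4 -20:218/6 -18:192/7 -16:185/0 -14:218/-4 -12:236/-4 -10:238/-4 -8:238/-5 -6:238/-4 -4:238/-5 -2:239/-4 0:238/-4 2:239/-3 4:238/-4 6:238/-5 8:238/-5 10:238/-5 12:238/-5 14:239/-6 16:239/-6 18:238/-5 20:237/-4 22:235/-1 24:233/3 26:230/3 28:230/5 30:229/5 32:224/4 34:218/1 36:218/-2 38:222/-4 40:200/-7 42:150/-3 44:135/2 46:153/3 48:160/3 50:160/3 52:16
[... 341 characters left out ...]
6:238/-4 18:238/-4 20:238/-5 22:233/-2 24:229/3 26:227/4 28:227/5 30:227/4 32:223/5 34:208/6 36:212/-2 38:226/-4 40:205/-7 42:144/-2 44:125/3 46:150/2 48:158/4 50:159/3 52:159/2 54:157/2
0.05 -48:156/4 -46:156/4 -44:155/3 -42:156/4 -40:158/3 -38:156/4 -36:159/3 -34:183/0 -32:224/-3 -30:231/-2 -28:225/3 -26:220/6 -24:220/6 -22:222/4 -20:219/7 -18:191/6 -16:185/-1 -14:225/-4 -12:236/-1 -10:237/-2 -8:238/-3 -6:238/-4 -4:238/-3 -2:237/-2 0:237/-2 2:237/-2 4:238/-4 6:238/-5 8:238/-4 10:238/-4 12:237/-3 14:238/-3 16:238/-4 18:237/-4 20:238/-4 22:234/-3 24:227/2 26:224/5 28:224/5 30:225/4 32:224/4 34:208/8 36:212/-1 38:232/-5 40:213/-7 42:148/-3 44:118/1 46:140/3 48:155/3 50:156/4 52:155/2 54:155/2
```

send_rows(
  deltas=[
    [[0.0199, 0.0393, 0.004], 0.0287],
    [[0.04, 0.079, 0.008], 0.057],
    [[0.06, 0.118, 0.012], 0.086],
    [[0.08, 0.157, 0.016], 0.115],
    [[0.0993, 0.1967, 0.02], 0.1434],
  ],
)

```text
clock: 3.68
tool_pos: [0.4834, -0.0407, 0.2763]
orientation: [-180.0, -0.0, -65.8]
force: [0.7, -0.4, -0.2]
opening: 0.0655
gripper_force: 0.0
```

```bash
python3 -c "
from h import *
print(mv((.40,-.20,.26),-79.5))"
```

```text
([0.1389, 0.1767, 0.0203], np.float64(0.1522))
```

Guides' inner edges lie at about -19.5 and +22 mm, outer at about ±33.5, so the press estimate is right to about 1 mm.

send_rows(
  deltas=[
    [[0.028, 0.0353, 0.004], 0.03],
    [[0.0556, 0.0707, 0.008], 0.06],
    [[0.0833, 0.106, 0.012], 0.09],
    [[0.111, 0.141, 0.016], 0.12],
    [[0.1389, 0.1767, 0.0203], 0.1522],
  ],
)

```text
clock: 4.1
tool_pos: [0.4002, -0.2002, 0.2603]
orientation: [-179.9, -0.0, -79.5]
force: [0.9, -0.6, -0.9]
opening: 0.0657
gripper_force: 0.0
```

```bash
cat > m3.py <<'E'
from h import *
o=ctrl.get_obs(); w=snap('wrist'); print(o['tool_pos'],o['orientation'])
for b in ctrl.cut_out(w,'cassette')[:4]:
    m=b['pixels']; ys,xs=np.nonzero(m); p=np.c_[xs,ys]; col=w['color'][m].astype(int)
    blue=((col[:,2]>col[:,0]+50)&(col[:,2]>col[:,1]+25)); br=(col[:,0]>col[:,2]+60)
    if blue.sum()<10: continue
    q=np.array([at(w,u,.04)[:2] for u in p]); r=cv2.minAreaRect((q*1000).astype(np.float32))
    print(b['conf'],p.mean(0),'rect@z.04',r, 'blue',q[blue].mean(0),'brass',q[br].mean(0))
cv2.imwrite('pics/w2.png',cv2.resize(w['color'],(800,600),interpolation=cv2.INTER_CUBIC)[:,:,::-1])
import pickle; pickle.dump(w,open('w2.pkl','wb'))
E
python3 m3.py
```

```text
[ 0.40020991 -0.20015064  0.26030321] [-1.79927371e+02 -2.35540839e-02 -7.94931518e+01]
```

View pics/w2.png

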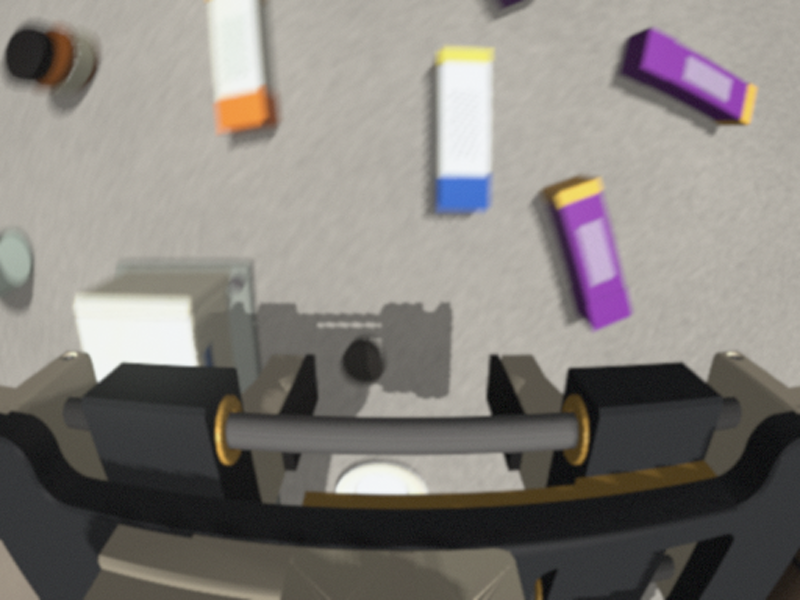

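Wrist view shows the blue-capped cassette clearly from (438,46) to (490,211), nose up. The purple one at (590,255) and the orange-capped one at (240,70) are well clear. Now its exact edges.

Run:
```python
from h import *; import pickle
w=pickle.load(open('w2.pkl','rb')); c=w['color']
for u in (286,297,308): print(u,[(v,*c[v,u].tolist()) for v in list(range(26,44,2))+list(range(108,140,2))])
for v in (50,90,): print(v,[(u,int(c[v,u].mean())) for u in range(274,322,2)])
R=cv2.Rodrigues(w['rvec'])[0]; print('cam',-R.T@w['tvec'])
```

```text
286 [(26, 182, 178, 169), (28, 195, 189, 163), (30, 222, 215, 149), (32, 234, 228, 133), (34, 241, 236, 121), (36, 241, 236, 126), (38, 240, 237, 171), (40, 240, 240, 221), (42, 240, 241, 240), (108, 240, 242, 244), (110, 223, 229, 239), (112, 182, 198, 230), (114, 121, 148, 218), (116, 72, 117, 208), (118, 73, 119, 210), (120, 70, 119, 209), (122, 71, 118, 208), (124, 71, 118, 209), (126, 70, 117, 208), (128, 68, 116, 207), (130, 69, 117, 206), (132, 79, 116, 192), (134, 95, 114, 168), (136, 109, 115, 136), (138, 135, 132, 130)]
297 [(26, 180, 176, 168), (28, 188, 184, 167), (30, 219, 211, 154), (32, 232, 227, 137), (34, 241, 237, 123), (36, 242, 238, 124), (38, 242, 240, 169), (40, 242, 242, 221), (42, 243, 244, 242), (108, 241, 244, 247), (110, 225, 231, 241), (112, 186, 201, 231), (114, 119, 149, 218), (116, 73, 119, 210), (118, 73, 119, 209), (120, 70, 118, 209), (122, 71, 118, 208), (124, 69, 116, 207), (126, 70, 116, 207), (128, 69, 115, 208), (130, 67, 115, 206), (132, 77, 114, 192), (134, 89, 111, 168), (136, 105, 112, 136), (138, 132, 130, 127)]
308 [(26, 180, 176, 167), (2
[... 434 characters left out ...]
4, 200), (134, 130, 146, 191), (136, 160, 163, 177), (138, 176, 173, 168)]
50 [(274, 127), (276, 111), (278, 120), (280, 167), (282, 209), (284, 232), (286, 244), (288, 244), (290, 244), (292, 244), (294, 244), (296, 244), (298, 244), (300, 245), (302, 244), (304, 244), (306, 245), (308, 244), (310, 239), (312, 228), (314, 208), (316, 183), (318, 175), (320, 175)]
90 [(274, 127), (276, 110), (278, 114), (280, 162), (282, 210), (284, 233), (286, 241), (288, 241), (290, 239), (292, 238), (294, 239), (296, 240), (298, 237), (300, 240), (302, 238), (304, 240), (306, 243), (308, 243), (310, 240), (312, 228), (314, 209), (316, 181), (318, 175), (320, 173)]
cam [ 0.41584389 -0.28163678  0.35238216]
```

Run:
```python
from h import *; import pickle
w=pickle.load(open('w2.pkl','rb'))
n=at(w,(297,29.5),.04);b=at(w,(297,133.8),.04); print(n,b,np.linalg.norm(n-b),np.degrees(np.arctan2(*(b-n)[1::-1]))-90)
for v in(50,90):
    l,r=at(w,(280.2,v),.04),at(w,(315,v),.04); print(l,r,np.linalg.norm(l-r),(l+r)/2)
l=(at(w,(280.2,82),.04)+at(w,(315,82),.04))/2; print(l)
yaw=np.degrees(np.arctan2(*(b-n)[1::-1]))-90
mid=(n+b)/2; print(mid,yaw)
for z in(.20,.12,.078): print(mv((mid[0],mid[1],z),-80))
```

```text
[ 0.38906691 -0.36306542  0.04      ] [ 0.36772913 -0.25336402  0.04      ] 0.11175731174725764 11.007038449450619
[ 0.402062   -0.33711066  0.04      ] [ 0.36657053 -0.3452952   0.04      ] 0.03642295063937542 [ 0.38431627 -0.34120293  0.04      ]
[ 0.394165   -0.29527722  0.04      ] [ 0.35841081 -0.30305305  0.04      ] 0.03658997024507852 [ 0.3762879  -0.29916513  0.04      ]
[ 0.37791981 -0.30748788  0.04      ]
[ 0.37839802 -0.30821472  0.04      ] 11.007038449450619
([0.1265, 0.0483, 0.0744], np.float64(0.0027))
([0.1265, 0.0483, 0.1744], np.float64(0.0027))
([0.1265, 0.0483, 0.2269], np.float64(0.0027))
```

send_rows(
  deltas=[
    [[0.025, 0.0097, 0.012], -0.001],
    [[0.051, 0.0193, 0.024], -0.002],
    [[0.076, 0.029, 0.036], -0.003],
    [[0.101, 0.0386, 0.048], -0.004],
    [[0.1265, 0.0483, 0.06], -0.004],
  ],
)

```text
clock: 4.62
tool_pos: [0.3819, -0.3063, 0.2118]
orientation: [-180.0, -0.0, -79.0]
force: [-0.3, 0.9, -0.2]
opening: 0.0656
gripper_force: 0.0
```

send_rows(
  deltas=[
    [[0, 0, 0.025], 0],
    [[0, 0, 0.05], 0],
    [[0, 0, 0.075], 0],
    [[0, 0, 0.1], 0],
    [[0, 0, 0.12], 0],
  ],
)

```text
clock: 5.03
tool_pos: [0.3818, -0.3053, 0.1148]
orientation: [180.0, 0.0, -79.0]
force: [0.0, -0.1, -0.6]
opening: 0.0661
gripper_force: 0.0
```

send_rows(
  deltas=[
    [[0, 0, 0.015], 0],
    [[0, 0, 0.03], 0],
    [[0, 0, 0.04], 0],
    [[0, 0, 0.046], 0],
    [[0, 0, 0.046], 0],
  ],
)

```text
clock: 5.45
tool_pos: [0.3816, -0.3053, 0.0784]
orientation: [179.9, 0.0, -79.0]
force: [-0.4, -0.4, 0.0]
opening: 0.0657
gripper_force: 0.0
```

send_rows(
  deltas=[
    [[0, 0, 0], 0],
    [[0, 0, 0], 0],
    [[0, 0, 0], 0],
    [[0, 0, 0], 0],
    [[0, 0, 0], 0],
  ],
  gripper=0.3,
)

```text
clock: 5.87
tool_pos: [0.382, -0.3056, 0.0796]
orientation: [-180.0, -0.0, -79.0]
force: [-0.1, -0.0, -0.0]
opening: 0.0382
gripper_force: 0.0
```

send_rows(
  deltas=[
    [[0, 0, 0], 0],
    [[0, 0, 0], 0],
    [[0, 0, 0], 0],
    [[0, 0, 0], 0],
    [[0, 0, 0], 0],
  ],
  gripper=0.0,
)

```text
clock: 6.28
tool_pos: [0.3816, -0.3055, 0.0795]
orientation: [180.0, -0.0, -79.0]
force: [-2.5, 1.6, 5.5]
opening: 0.0338
gripper_force: 30.0
```

send_rows(
  deltas=[
    [[0, 0, -0.02], 0],
    [[0, 0, -0.06], 0],
    [[0, 0, -0.1], 0],
    [[0, 0, -0.14], 0],
    [[0, 0, -0.18], 0],
  ],
)

```text
clock: 6.7
tool_pos: [0.3812, -0.3052, 0.2242]
orientation: [180.0, 0.0, -79.1]
force: [1.2, -0.5, -2.8]
opening: 0.0338
gripper_force: 30.0
```

send_rows(
  deltas=[
    [[0, 0, -0.01], 0],
    [[0, 0, -0.02], 0],
    [[0, 0, -0.02], 0],
    [[0, 0, -0.02], 0],
    [[0, 0, -0.02], 0],
  ],
)

```text
clock: 7.12
tool_pos: [0.381, -0.3051, 0.2374]
orientation: [179.9, 0.1, -79.1]
force: [0.1, 0.1, -3.0]
opening: 0.0338
gripper_force: 30.0
```

```bash
python3 -c "
from h import *
print(ctrl.get_obs()['tool_pos'],ctrl.get_obs()['opening'],ctrl.get_obs()['force']);print(mv((.5472,.0337,.22),-80.49))"
```

```text
[ 0.38100068 -0.30512819  0.23740274] 0.033824753969522836 [ 0.09574869  0.13865921 -2.95857322]
([-0.3764, -0.2843, 0.0218], np.float64(0.0158))
```

send_rows(
  deltas=[
    [[-0.03, -0.023, 0], 0],
    [[-0.065, -0.05, 0], 0],
    [[-0.1, -0.076, 0], 0],
    [[-0.14, -0.106, 0], 0],
    [[-0.18, -0.136, 0], 0],
  ],
)

```text
clock: 7.53
tool_pos: [0.4609, -0.142, 0.2376]
orientation: [179.9, 0.0, -79.1]
force: [0.8, 0.6, -3.0]
opening: 0.034
gripper_force: 30.0
```

send_rows(
  deltas=[
    [[-0.04, -0.03, 0], 0.003],
    [[-0.08, -0.06, 0], 0.006],
    [[-0.12, -0.09, 0], 0.009],
    [[-0.15, -0.116, 0.005], 0.012],
    [[-0.175, -0.13, 0.02], 0.0158],
  ],
)

```text
clock: 7.95
tool_pos: [0.5388, 0.0165, 0.2227]
orientation: [-179.9, -0.0, -80.4]
force: [1.9, -0.1, -2.1]
opening: 0.0339
gripper_force: 30.0
```

```bash
python3 -c "
from h import *
print(ctrl.get_obs()['tool_pos']);print(mv((.5472,.0337,.16),-80.49))"
```

```text
[0.53881396 0.01652304 0.22274307]
([-0.0194, -0.0139, 0.0784], np.float64(0.0014))
```

send_rows(
  deltas=[
    [[-0.01, -0.007, 0.01], 0.001],
    [[-0.0194, -0.0139, 0.03], 0.0014],
    [[-0.0194, -0.0139, 0.05], 0.0014],
    [[-0.0194, -0.0139, 0.07], 0.0014],
    [[-0.0194, -0.0139, 0.0784], 0.0014],
  ],
)

```text
clock: 8.37
tool_pos: [0.5432, 0.0302, 0.1567]
orientation: [179.7, -0.0, -80.6]
force: [0.4, -0.7, -2.6]
opening: 0.034
gripper_force: 30.0
```

Run:
```python
from h import *
w=snap('wrist'); o=ctrl.get_obs(); print(o['tool_pos'],o['orientation'])
from ov import press
im=cv2.resize(w['color'],(800,600),interpolation=cv2.INTER_CUBIC)[:,:,::-1].copy()
for x0,x1,y0,y1,z in [(.02,.02,-.07,.06,.037),(-.02,-.02,-.07,.06,.037),(-.05,.05,-.075,-.075,.094),(.017,.017,-.05,.06,.12),(-.017,-.017,-.05,.06,.12)]:
    cv2.line(im,*[tuple(int(v) for v in pix(w,press(x,y,z))*800/512) for x,y in((x0,y0),(x1,y1))],(0,0,255),1)
cv2.imwrite('pics/w3.png',im)
print(mv((.5472,.0337,.1105),-80.49))
```

```text
[0.54308387 0.03003271 0.15651661] [ 1.79625445e+02 -5.71314031e-02 -8.06318524e+01]
cam [0.61106624 0.05081504 0.38430936]
([0.2546, 0.2233, -0.1294], np.float64(-0.0126))
-0.03 -48:157/4 -46:160/3 -44:158/5 -42:158/2 -40:159/3 -38:160/3 -36:172/1 -34:204/-4 -32:225/-3 -30:233/0 -28:232/3 -26:230/5 -24:228/5 -22:228/5 -20:217/7 -18:196/6 -16:199/0 -14:222/-5 -12:237/-5 -10:239/-6 -8:238/-6 -6:238/-5 -4:238/-6 -2:238/-6 0:238/-5 2:238/-5 4:238/-5 6:238/-5 8:238/-5 10:238/-5 12:238/-6 14:238/-5 16:238/-5 18:239/-6 20:237/-4 22:236/-1 24:234/1 26:233/3 28:234/4 30:232/5 32:225/4 34:217/3 36:218/-1 38:218/-6 40:195/-7 42:154/-2 44:135/2 46:147/3 48:158/3 50:161/3 52:160/4 54:161/4
0.0 -48:159/4 -46:161/3 -44:158/4 -42:159/4 -40:159/4 -38:158/3 -36:166/1 -34:197/-3 -32:225/-3 -30:231/-2 -28:228/1 -26:226/5 -24:225/4 -22:225/4 -20:218/6 -18:192/7 -16:185/0 -14:218/-4 -12:236/-4 -10:238/-4 -8:238/-5 -6:238/-4 -4:238/-5 -2:239/-4 0:238/-4 2:239/-3 4:238/-4 6:238/-5 8:238/-5 10:238/-5 12:238/-5 14:239/-6 16:239/-6 18:238/-5 20:237/-4 22:235/-1 24:233/3 26:230/3 28:230/5 30:229/5 32:224/4 34:
[... 478 characters left out ...]
:227/4 28:227/5 30:227/4 32:223/5 34:208/6 36:212/-2 38:226/-4 40:205/-7 42:144/-2 44:125/3 46:150/2 48:158/4 50:159/3 52:159/2 54:157/2
0.05 -48:156/4 -46:156/4 -44:155/3 -42:156/4 -40:158/3 -38:156/4 -36:159/3 -34:183/0 -32:224/-3 -30:231/-2 -28:225/3 -26:220/6 -24:220/6 -22:222/4 -20:219/7 -18:191/6 -16:185/-1 -14:225/-4 -12:236/-1 -10:237/-2 -8:238/-3 -6:238/-4 -4:238/-3 -2:237/-2 0:237/-2 2:237/-2 4:238/-4 6:238/-5 8:238/-4 10:238/-4 12:237/-3 14:238/-3 16:238/-4 18:237/-4 20:238/-4 22:234/-3 24:227/2 26:224/5 28:224/5 30:225/4 32:224/4 34:208/8 36:212/-1 38:232/-5 40:213/-7 42:148/-3 44:118/1 46:140/3 48:155/3 50:156/4 52:155/2 54:155/2
([-0.0037, -0.0058, 0.0575], np.float64(-0.0016))
```

View pics/w3.png

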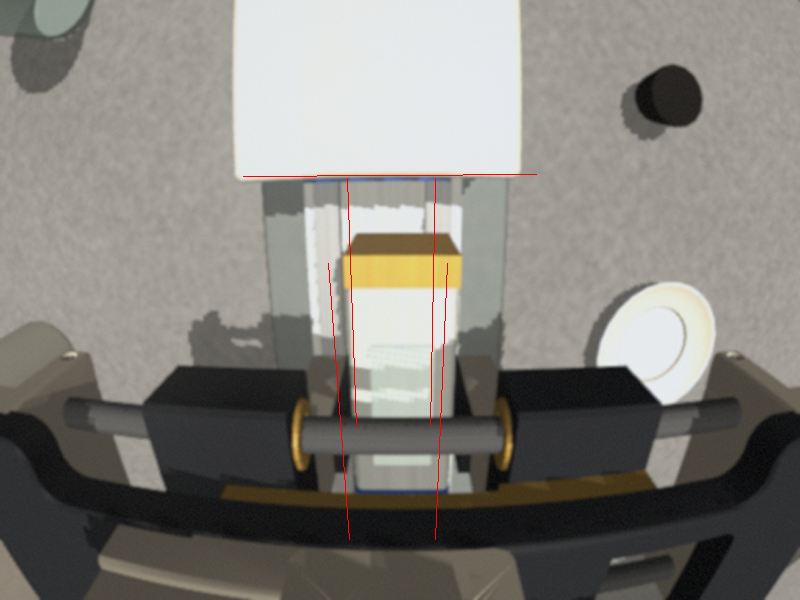

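The picture shows the cassette held straight, with its nose at (343..460, 255) as predicted. The chamber mouth edge at (236..521, 178) sits about 11 px left of my projection, so the press is about 3 mm further in +x. I'll correct, then scan from standstill.

```bash
sed -i '/^im=cv2.imread/,$d' ov.py
cat > m4.py <<'E'
from h import *
from ov import press
w=snap('wrist'); o=ctrl.get_obs(); print(o['tool_pos'],o['orientation'],o['qvel'].round(2))
im=w['color'].astype(np.float32)
def scan(y,z,lo,hi,o2=(0.5467+.0008,0.0287)):
    xs=np.arange(lo,hi+.5,1)/1000
    q=np.array([pix(w,press(x,y,z)) for x in xs],np.float32)
    v=cv2.remap(im,q[None,:,0],q[None,:,1],cv2.INTER_LINEAR)[0]
    print(y,z,' '.join(f'{round(x*1000)}:{int(a.mean())}' for x,a in zip(xs,v)))
scan(-.066,.037,-45,45); scan(-.060,.037,-45,45)
scan(-.085,.094,-56,-40); scan(-.085,.094,40,60)
scan(-.03,.12,-30,30)
R=cv2.Rodrigues(w['rvec'])[0]; print('cam',-R.T@w['tvec'])
cv2.imwrite('pics/w4.png',cv2.resize(w['color'],(800,600))[:,:,::-1])
E
python3 -c "
from h import *
print(mv((.5502,.0342,.16),-80.49))"
```

```text
([-0.0037, -0.0096, -0.0044], np.float64(-0.0016))
```

send_rows(
  deltas=[
    [[-0.001, -0.003, -0.001], 0],
    [[-0.002, -0.006, -0.002], 0],
    [[-0.0037, -0.0096, -0.003], -0.0016],
    [[-0.0037, -0.0096, -0.0044], -0.0016],
    [[-0.0037, -0.0096, -0.0044], -0.0016],
  ],
)

```text
clock: 8.83
tool_pos: [0.5528, 0.0353, 0.1649]
orientation: [-179.9, 0.0, -80.4]
force: [-0.5, 0.3, -2.7]
opening: 0.034
gripper_force: 30.0
```

send_rows(
  deltas=[
    [[0, 0, 0], 0],
    [[0, 0, 0], 0],
    [[0, 0, 0], 0],
    [[0, 0, 0], 0],
    [[0, 0, 0], 0],
  ],
)

```text
clock: 9.25
tool_pos: [0.5522, 0.0351, 0.164]
orientation: [180.0, -0.0, -80.4]
force: [0.1, 0.0, -2.5]
opening: 0.034
gripper_force: 30.0
```

```bash
python3 m4.py
```

```text
[0.55212826 0.03504955 0.16391019] [ 1.79994633e+02  2.60937942e-04 -8.04512592e+01] [-0.01 -0.04  0.02 -0.03  0.04 -0.06]
-0.066 0.037 -45:160 -44:161 -43:160 -42:159 -41:158 -40:158 -39:158 -38:158 -37:160 -36:160 -35:151 -34:135 -33:121 -32:125 -31:148 -30:161 -29:162 -28:159 -27:148 -26:138 -25:139 -24:139 -23:141 -22:139 -21:138 -20:140 -19:142 -18:141 -17:140 -16:136 -15:132 -14:153 -13:162 -12:161 -11:161 -10:161 -9:163 -8:161 -7:160 -6:159 -5:161 -4:162 -3:163 -2:161 -1:161 0:163 1:161 2:160 3:161 4:159 5:158 6:158 7:159 8:162 9:165 10:163 11:163 12:164 13:163 14:164 15:164 16:163 17:160 18:161 19:162 20:163 21:162 22:161 23:157 24:138 25:131 26:139 27:141 28:143 29:142 30:140 31:139 32:142 33:142 34:140 35:139 36:144 37:154 38:162 39:162 40:162 41:138 42:109 43:102 44:104 45:101
-0.06 0.037 -45:156 -44:157 -43:157 -42:159 -41:158 -40:158 -39:157 -38:158 -37:158 -36:157 -35:157 -34:157 -33:159 -32:161 -31:161 -30:162 -29:162 -28:159 -27:148 -26:139 -25:138 -24:140 -23:139 -22:138 -21:139 -20:141 -19:144 -18:143 -17:150 -16:150 -15:138 -14:150 -13:163 -12:161 -11:159 -10:161 -
[... 473 characters left out ...]
4 -45:157 -44:190 -43:226 -42:233 -41:233 -40:233
-0.085 0.094 40:233 41:233 42:233 43:233 44:233 45:232 46:232 47:231 48:231 49:231 50:231 51:231 52:227 53:215 54:174 55:157 56:156 57:157 58:160 59:164 60:166
-0.03 0.12 -30:138 -29:151 -28:151 -27:139 -26:134 -25:132 -24:120 -23:134 -22:153 -21:156 -20:156 -19:154 -18:162 -17:217 -16:233 -15:228 -14:211 -13:208 -12:205 -11:191 -10:224 -9:232 -8:233 -7:234 -6:234 -5:233 -4:232 -3:232 -2:232 -1:233 0:232 1:232 2:232 3:231 4:231 5:232 6:232 7:231 8:231 9:232 10:230 11:230 12:231 13:231 14:231 15:231 16:231 17:230 18:231 19:230 20:230 21:230 22:215 23:161 24:129 25:144 26:174 27:212 28:180 29:154 30:151
cam [ 0.5665638  -0.04669214  0.25600301]
```

send_rows(
  deltas=[
    [[-0.0006, 0.0014, 0.005], 0],
    [[-0.0006, 0.0014, 0.015], 0],
    [[-0.0006, 0.0014, 0.03], 0],
    [[-0.0006, 0.0014, 0.043], 0],
    [[-0.0006, 0.0014, 0.05], 0],
  ],
)

```text
clock: 9.72
tool_pos: [0.5501, 0.0351, 0.1219]
orientation: [179.9, -0.0, -80.5]
force: [-0.2, 0.0, -3.3]
opening: 0.0341
gripper_force: 30.0
```

send_rows(
  deltas=[
    [[0, 0, 0.004], 0],
    [[0, 0, 0.008], 0],
    [[0, 0, 0.012], 0],
    [[0, 0, 0.014], 0],
    [[0, 0, 0.015], 0],
  ],
)

```text
clock: 10.13
tool_pos: [0.5511, 0.0354, 0.1119]
orientation: [-180.0, -0.0, -80.4]
force: [0.4, 0.3, -2.3]
opening: 0.0338
gripper_force: 30.0
```

send_rows(
  deltas=[
    [[0, 0, 0], 0],
    [[0, 0, 0], 0],
    [[0, 0, 0], 0],
    [[0, 0, 0], 0],
    [[0, 0, 0], 0],
  ],
)

```text
clock: 10.55
tool_pos: [0.5511, 0.0354, 0.1121]
orientation: [-180.0, 0.0, -80.4]
force: [0.4, 0.1, -2.0]
opening: 0.0338
gripper_force: 30.0
```

send_rows(
  deltas=[
    [[0, 0, 0.001], 0],
    [[0, 0, 0.0015], 0],
    [[0, 0, 0.002], 0],
    [[0, 0, 0.0025], 0],
    [[0, 0, 0.0025], 0],
  ],
)

```text
clock: 10.97
tool_pos: [0.551, 0.0354, 0.1098]
orientation: [180.0, -0.0, -80.4]
force: [0.6, 0.5, -2.9]
opening: 0.0337
gripper_force: 30.0
```

send_rows(
  deltas=[
    [[0, 0, 0.0005], 0],
    [[0, 0, 0.001], 0],
    [[0, 0, 0.001], 0],
    [[0, 0, 0.001], 0],
    [[0, 0, 0.001], 0],
  ],
)

```text
clock: 11.38
tool_pos: [0.5511, 0.0354, 0.1095]
orientation: [-180.0, -0.0, -80.4]
force: [-2.9, 0.5, 5.8]
opening: 0.034
gripper_force: 30.0
```

send_rows(
  deltas=[
    [[0, 0, 0], 0],
    [[0, 0, 0], 0],
    [[0, 0, 0], 0],
    [[0, 0, 0], 0],
    [[0, 0, 0], 0],
  ],
  gripper=0.75,
)

```text
clock: 11.8
tool_pos: [0.5511, 0.0354, 0.109]
orientation: [-180.0, 0.0, -80.5]
force: [0.4, -0.5, 0.0]
opening: 0.0614
gripper_force: 0.0
```

send_rows(
  deltas=[
    [[0, 0, -0.01], 0],
    [[0, 0, -0.03], 0],
    [[0, 0, -0.06], 0],
    [[0, 0, -0.1], 0],
    [[0, 0, -0.14], 0],
  ],
)

```text
clock: 12.22
tool_pos: [0.5506, 0.0352, 0.2225]
orientation: [179.9, -0.0, -80.4]
force: [1.2, -0.1, -0.5]
opening: 0.0657
gripper_force: 0.0
```

send_rows(
  deltas=[
    [[-0.02, 0.007, -0.03], 0],
    [[-0.05, 0.014, -0.05], 0],
    [[-0.09, 0.02, -0.05], 0],
    [[-0.11, 0.02, -0.05], 0],
    [[-0.11, 0.02, -0.05], 0],
  ],
)

```text
clock: 12.63
tool_pos: [0.5203, 0.1219, 0.2625]
orientation: [-179.9, 0.1, -80.3]
force: [0.1, 0.5, 0.1]
opening: 0.0653
gripper_force: 0.0
```

Run:
```python
from h import *
from ov import press
O=(.5519,.0294)
w=snap('wrist'); o=ctrl.get_obs(); print(o['tool_pos'],o['orientation'],o['joint_pos'].round(1))
im=w['color'].astype(np.float32)
for y,z in((0,.07),(-.04,.07),(.03,.07),(-.03,.037)):
    xs=np.arange(-45,46,1)/1000
    q=np.array([pix(w,press(x,y,z,O,9.5)) for x in xs],np.float32)
    v=cv2.remap(im,q[None,:,0],q[None,:,1],cv2.INTER_LINEAR)[0].mean(1)
    d=np.diff(v); print(y,z,[(round(x*1000),int(a)) for x,a in zip(xs,d) if abs(a)>8])
cv2.imwrite('pics/w5.png',cv2.resize(w['color'],(800,600))[:,:,::-1])
t=snap('top'); s=snap('scene')
for b in ctrl.boxes_of(s,'sleeve')[:2]: print('sc',b)
for b in ctrl.boxes_of(w,'sleeve')[:2]: print('w',b)
```

```text
[0.52036553 0.12074568 0.26207374] [-1.79931442e+02  3.11785542e-02 -8.03154886e+01] [ 34.1   8.6 -19.6  -0.  -61.7 -24.4]
0 0.07 [(-37, 9), (-36, 26), (-35, 28), (-34, 11), (-21, -9), (-19, 9), (15, -19), (16, -37), (18, 32), (19, 16), (27, 9), (30, -26), (31, -39), (32, -8)]
-0.04 0.07 [(-36, 23), (-35, 30), (-34, 13), (-21, -11), (-20, -19), (-18, 9), (-16, -8), (17, 15), (18, 10), (28, 11), (30, -25), (31, -38), (32, -17)]
0.03 0.07 [(-37, 11), (-36, 30), (-35, 28), (-34, 9), (15, -19), (16, -38), (17, -23), (18, 16), (19, 31), (20, 18), (30, -38), (31, -30)]
-0.03 0.037 [(-39, 10), (-38, 27), (-37, 24), (-36, 9), (-21, -10), (-19, 10), (19, -25), (20, -40), (21, -9), (22, 18), (23, 24), (24, 19), (25, 8), (35, -16), (36, -33), (37, -22)]
sc {'xy': [0.6396, 0.3919], 'conf': 0.58}
```

View pics/w5.png

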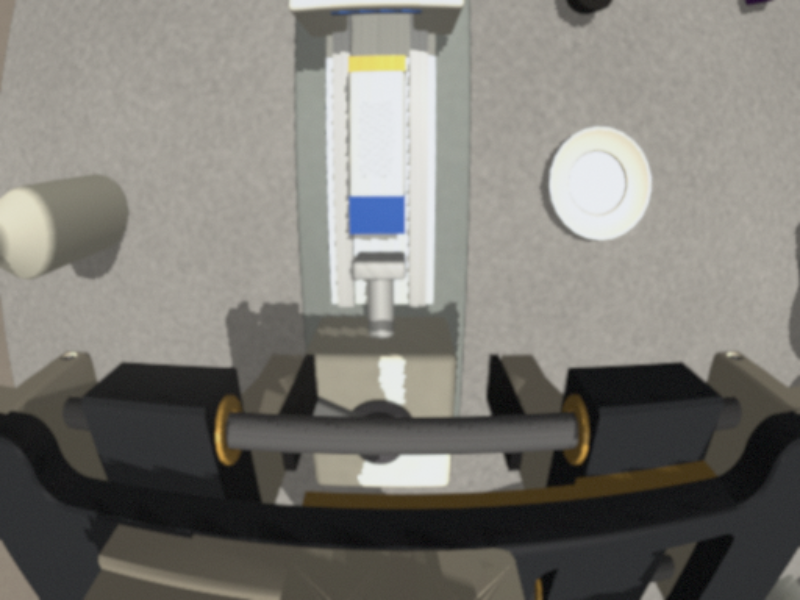

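The cassette lies flat and straight between the guides, nose up at (377,62), cap at (377,215), ram face clear at (380,257). Next I locate the sleeve and turn the hand by 90° so it closes along the press.

Run:
```python
from h import *
from ov import press
O=np.array([.5519,.0294]); a=np.radians(9.5); R=np.array([[np.cos(a),-np.sin(a)],[np.sin(a),np.cos(a)]])
s=snap('scene'); w=snap('wrist')
print('scene sleeve in press',R.T@(at(s,(.6396*512,.3919*384),.131)[:2]-O))
for r in(254,257,260): print('ram y',r,R.T@(at(w,(380*.64,r*.64),.068)[:2]-O))
print('chamber edge',R.T@(at(w,(380*.64,8*.64),.094)[:2]-O))
P=press(.0545,.1632,0,O,9.5); print('sleeve',P); print(mv((P[0],P[1],.25),10))
```

```text
scene sleeve in press [0.04720772 0.16380952]
ram y 254 [-0.00209977  0.07241278]
ram y 257 [-0.00207844  0.07434548]
ram y 260 [-0.00205667  0.07628379]
chamber edge [-0.00370614 -0.07424028]
sleeve [np.float64(0.5787167960073165), np.float64(0.1993569046902831), 0]
([-0.0875, -0.0881, 0.0137], np.float64(-1.0057))
```

send_rows(
  deltas=[
    [[0, 0, 0], -0.067],
    [[0, 0, 0], -0.134],
    [[0, 0, 0], -0.2],
    [[0, 0, 0], -0.267],
    [[0, 0, 0], -0.333],
  ],
  gripper=0.55,
)

```text
clock: 13.4
tool_pos: [0.5208, 0.1188, 0.261]
orientation: [180.0, 0.0, -50.2]
force: [-0.6, -0.1, 0.7]
opening: 0.0485
gripper_force: 0.0
```

send_rows(
  deltas=[
    [[0, 0, 0], -0.067],
    [[0, 0, 0], -0.134],
    [[0, 0, 0], -0.2],
    [[0, 0, 0], -0.267],
    [[0, 0, 0], -0.333],
  ],
)

```text
clock: 13.82
tool_pos: [0.5208, 0.1188, 0.261]
orientation: [180.0, 0.0, -20.3]
force: [-0.4, -0.4, 0.7]
opening: 0.0482
gripper_force: 0.0
```

send_rows(
  deltas=[
    [[0, 0, 0], -0.067],
    [[0, 0, 0], -0.134],
    [[0, 0, 0], -0.2],
    [[0, 0, 0], -0.267],
    [[0, 0, 0], -0.333],
  ],
)

```text
clock: 14.23
tool_pos: [0.5208, 0.1188, 0.2609]
orientation: [180.0, 0.0, 9.7]
force: [-0.1, 0.3, -0.3]
opening: 0.0481
gripper_force: 0.0
```

Run:
```python
from h import *
from ov import press
O=(.5519,.0294); P=press(.0545,.1632,0,O,9.5)
o=ctrl.get_obs();print(o['tool_pos'],o['orientation'],o['joint_pos'].round(1)); print(mv((P[0]-.05,P[1],.26),9.5),mv((P[0],P[1],.26),9.5))
```

```text
[0.52080019 0.11881257 0.26093531] [1.79984387e+02 2.51850743e-02 9.70059439e+00] [ 33.9   8.7 -19.7   0.  -61.7  65.8]
([0.0267, -0.0976, 0.0012], np.float64(0.0022)) ([0.0883, -0.087, 0.0012], np.float64(0.0022))
```

send_rows(
  deltas=[
    [[-0.008, -0.02, 0], 0],
    [[-0.016, -0.04, 0], 0],
    [[-0.025, -0.06, 0], 0],
    [[-0.037, -0.087, 0], 0.0022],
    [[-0.037, -0.087, 0], 0.0022],
  ],
)

```text
clock: 14.65
tool_pos: [0.479, 0.1846, 0.2611]
orientation: [-180.0, 0.0, 9.3]
force: [0.2, -0.3, 0.1]
opening: 0.0481
gripper_force: 0.0
```

Run:
```python
from h import *
w=snap('wrist'); o=ctrl.get_obs(); print(o['tool_pos'],o['orientation'])
import pickle; pickle.dump(w,open('w6.pkl','wb'))
for b in ctrl.boxes_of(w,'sleeve')[:2]: print('w',b['conf'],np.array(b['xy'])*[800,600])
from ov import press
O=(.5519,.0294)
im=cv2.resize(w['color'],(800,600))[:,:,::-1].copy()
for x,y,z in[(.0545,.163,.16),(0,.19,.16),(.05,.135,.09),(.05,.245,.09),(-.05,.135,.09)]: cv2.circle(im,tuple(int(v) for v in pix(w,press(x,y,z,O,9.5))*800/512),3,(0,0,255),-1)
cv2.imwrite('pics/w6.png',im)
```

```text
[0.47954711 0.18387027 0.26113968] [-1.79998150e+02  5.67489634e-03  9.33006953e+00]
w 0.43 [403.28 138.42]
w 0.31 [371.44 175.62]
```

View pics/w6.png

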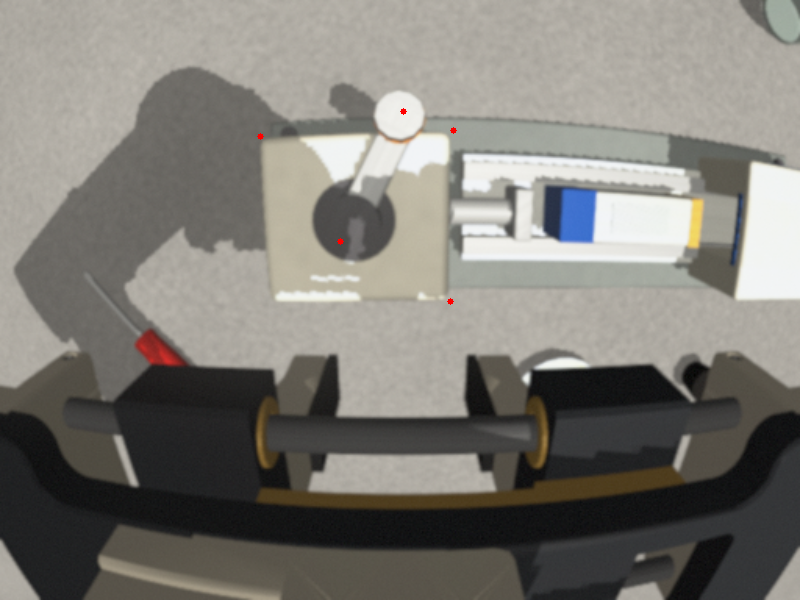

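The sleeve's cap shows at (400,116), within 5 px of my estimate, and the gearbox corners match. Computing the grasp.

Run:
```python
from h import *; import pickle
w=pickle.load(open('w6.pkl','rb'))
q=lambda u,v,z: at(w,(u*.64,v*.64),z)
cap=q(400,116,.16); hub=q(354,221,.10); print('cap',cap,'hub@.10',hub,'hub@.105',q(354,221,.105))
W=[q(262,137,.09),q(449,133,.09),q(448,298,.09),q(271,298,.09)]
o,y,r=fit(np.array([(50,245),(50,135),(-50,135),(-50,245)])/1000,W); a=np.radians(y)
print(o,y,r.round(4).tolist(),'axis',o+.19*np.array([-np.sin(a),np.cos(a)]))
print('dist',np.linalg.norm(cap[:2]-hub[:2]), np.linalg.norm(cap[:2]-(o+.19*np.array([-np.sin(a),np.cos(a)]))))
print(mv((cap[0],cap[1],.178),9.5))
```

```text
cap [0.57652708 0.20040778 0.16      ] hub@.10 [0.52062861 0.21714393 0.1       ] hub@.105 [0.52142654 0.21675018 0.105     ]
[0.55238753 0.03002698] 9.445138412697785 [[-0.0012, -0.0019], [-0.0022, 0.0017], [0.0014, 0.0013], [0.002, -0.0011]] axis [0.52120793 0.21745118]
dist 0.05835012836936191 0.05788510927805861
([0.1226, -0.0015, 0.1039], np.float64(-0.0021))
```

send_rows(
  deltas=[
    [[0.03, 0, 0], 0],
    [[0.06, -0.001, 0], 0],
    [[0.09, -0.0015, 0], 0],
    [[0.1238, -0.0015, 0], -0.002],
    [[0.1238, -0.0015, 0], -0.002],
  ],
)

```text
clock: 15.17
tool_pos: [0.5817, 0.1999, 0.26]
orientation: [179.9, -0.0, 9.4]
force: [0.9, -0.3, 1.8]
opening: 0.0485
gripper_force: 0.0
```

send_rows(
  deltas=[
    [[0, 0, 0.02], 0],
    [[0, 0, 0.045], 0],
    [[0, 0, 0.075], 0],
    [[0, 0, 0.095], 0],
    [[0, 0, 0.1035], 0],
  ],
)

```text
clock: 15.58
tool_pos: [0.5767, 0.1986, 0.1754]
orientation: [179.9, 0.2, 9.3]
force: [-1.5, -0.8, -0.4]
opening: 0.0481
gripper_force: 0.0
```

send_rows(
  deltas=[
    [[0, 0, 0], 0],
    [[0, 0, 0], 0],
    [[0, 0, 0], 0],
    [[0, 0, 0], 0],
    [[0, 0, 0], 0],
  ],
)

```text
clock: 16.0
tool_pos: [0.578, 0.2006, 0.1795]
orientation: [-180.0, -0.1, 9.4]
force: [0.3, -0.2, 0.4]
opening: 0.048
gripper_force: 0.0
```

send_rows(
  deltas=[
    [[0, 0, 0], 0],
    [[0, 0, 0], 0],
    [[0, 0, 0], 0],
    [[0, 0, 0], 0],
    [[0, 0, 0], 0],
  ],
  gripper=0.2,
)

```text
clock: 16.42
tool_pos: [0.5777, 0.2015, 0.1784]
orientation: [-179.9, -0.1, 9.4]
force: [-2.7, 3.1, 0.5]
opening: 0.0213
gripper_force: 30.0
```

send_rows(
  deltas=[
    [[0, 0, 0], 0],
    [[0, 0, 0], 0],
    [[0, 0, 0], 0],
    [[0, 0, 0], 0],
    [[0, 0, 0], 0],
  ],
)

```text
clock: 16.83
tool_pos: [0.5777, 0.2015, 0.1784]
orientation: [-179.9, -0.1, 9.5]
force: [-1.5, 5.8, -0.7]
opening: 0.0219
gripper_force: 30.0
```

```bash
cat > st.py <<'E'
from h import *
A=np.array([.5210,.2171])
o=ctrl.get_obs(); d=o['tool_pos'][:2]-A; y=np.radians(o['orientation'][2])
th=-(np.degrees(np.arctan2(d[1],d[0]))-9.5)%360
u=d/np.linalg.norm(d); tan=np.array([u[1],-u[0]])
print(o['clock'],o['tool_pos'].round(4),'yaw',o['orientation'][2].round(2),'r',np.linalg.norm(d).round(4),'theta',np.radians(th).round(3),'Frad,Ftan',(o['force'][:2]@u).round(1),(o['force'][:2]@tan).round(1),'Fz',o['force'][2].round(1),o['gripper_force'],o['opening'])
E
python3 st.py
```

```text
16.8333 [0.5777 0.2015 0.1784] yaw 9.46 r 0.0588 theta 0.434 Frad,Ftan -3.0 -5.2 Fz -0.7 30.00008314847946 0.021884973646812293
```

```bash
cat > cir.py <<'E'
import sys,numpy as np
# args: th0 step n_calls [r0 share]
th,st,n=map(float,sys.argv[1:4]); R=.0745; r0=float(sys.argv[4]) if len(sys.argv)>4 else R
for k in range(int(n)):
    p0=r0*np.array([np.cos(th),np.sin(th)]); r0=R
    rows=[[[*(float(v) for v in (R*np.array([np.cos(th+st*i),np.sin(th+st*i)])-p0).round(4)),0],0] for i in range(1,6)]
    th+=5*st; print(round(th,3),rows)
E
python3 cir.py .434 .1 1 .0735; python3 cir.py .934 .2 7
```

```text
0.934 [[[-0.0026, 0.007, 0], 0], [[-0.0067, 0.0132, 0], 0], [[-0.0114, 0.019, 0], 0], [[-0.0166, 0.0243, 0], 0], [[-0.0224, 0.029, 0], 0]]
1.934 [[[-0.0128, 0.0076, 0], 0], [[-0.0268, 0.0125, 0], 0], [[-0.0416, 0.0146, 0], 0], [[-0.0564, 0.0136, 0], 0], [[-0.0708, 0.0097, 0], 0]]
2.934 [[[-0.0133, -0.0066, 0], 0], [[-0.025, -0.0158, 0], 0], [[-0.0347, -0.0271, 0], 0], [[-0.0419, -0.0401, 0], 0], [[-0.0464, -0.0543, 0], 0]]
3.934 [[[-0.0016, -0.0148, 0], 0], [[-0.0002, -0.0296, 0], 0], [[0.0041, -0.0438, 0], 0], [[0.0111, -0.057, 0], 0], [[0.0206, -0.0684, 0], 0]]
4.934 [[[0.0116, -0.0093, 0], 0], [[0.0248, -0.0162, 0], 0], [[0.0391, -0.0203, 0], 0], [[0.0539, -0.0214, 0], 0], [[0.0687, -0.0196, 0], 0]]
5.934 [[[0.0141, 0.0047, 0], 0], [[0.027, 0.0121, 0], 0], [[0.0382, 0.0219, 0], 0], [[0.0472, 0.0338, 0], 0], [[0.0536, 0.0472, 0], 0]]
6.934 [[[0.0037, 0.0144, 0], 0], [[0.0044, 0.0293, 0], 0], [[0.0022, 0.044, 0], 0], [[-0.0029, 0.0579, 0], 0], [[-0.0107, 0.0706, 0], 0]]
7.934 [[[-0.0101, 0.0109, 0], 0], [[-0.0223, 0.0195, 0], 0], [[-0.0358, 0.0256, 0], 0], [[-0.0504, 0.0288, 0], 0], [[-0.0652, 0.0291, 0], 0]]
```

send_rows(
  deltas=[
    [[-0.0026, 0.007, 0], 0],
    [[-0.0067, 0.0132, 0], 0],
    [[-0.0114, 0.019, 0], 0],
    [[-0.0166, 0.0243, 0], 0],
    [[-0.0224, 0.029, 0], 0],
  ],
)

```text
clock: 17.25
tool_pos: [0.5643, 0.178, 0.1785]
orientation: [-179.7, -0.2, 9.5]
force: [-1.1, 18.6, -3.3]
opening: 0.0213
gripper_force: 30.0
```

```bash
python3 st.py
```

```text
17.25 [0.5643 0.178  0.1785] yaw 9.49 r 0.0583 theta 0.9 Frad,Ftan -13.2 -13.1 Fz -3.3 29.999586347730656 0.021296763361062114
```

send_rows(
  deltas=[
    [[-0.0128, 0.0076, 0], 0],
    [[-0.0268, 0.0125, 0], 0],
    [[-0.0416, 0.0146, 0], 0],
    [[-0.0564, 0.0136, 0], 0],
    [[-0.0708, 0.0097, 0], 0],
  ],
)

```text
clock: 17.67
tool_pos: [0.5113, 0.1597, 0.1786]
orientation: [-179.8, -0.4, 9.5]
force: [12.7, 7.7, -14.0]
opening: 0.0214
gripper_force: 30.0
```

```bash
python3 st.py
```

```text
17.6667 [0.5113 0.1597 0.1786] yaw 9.48 r 0.0582 theta 1.904 Frad,Ftan -9.7 -11.2 Fz -14.0 29.995661079883575 0.021375782710581867
```

```bash
sed -i 's/R=.0745/R=.0728/' cir.py; python3 cir.py 1.934 .2 5 .0745
```

```text
2.934 [[[-0.0124, -0.0081, 0], 0], [[-0.0239, -0.017, 0], 0], [[-0.0333, -0.0281, 0], 0], [[-0.0404, -0.0408, 0], 0], [[-0.0448, -0.0546, 0], 0]]
3.934 [[[-0.0016, -0.0145, 0], 0], [[-0.0002, -0.0289, 0], 0], [[0.004, -0.0428, 0], 0], [[0.0108, -0.0557, 0], 0], [[0.0201, -0.0668, 0], 0]]
4.934 [[[0.0113, -0.0091, 0], 0], [[0.0242, -0.0158, 0], 0], [[0.0382, -0.0198, 0], 0], [[0.0527, -0.0209, 0], 0], [[0.0671, -0.0192, 0], 0]]
5.934 [[[0.0138, 0.0046, 0], 0], [[0.0264, 0.0118, 0], 0], [[0.0373, 0.0214, 0], 0], [[0.0461, 0.033, 0], 0], [[0.0524, 0.0461, 0], 0]]
6.934 [[[0.0036, 0.0141, 0], 0], [[0.0043, 0.0286, 0], 0], [[0.0021, 0.043, 0], 0], [[-0.0029, 0.0566, 0], 0], [[-0.0105, 0.069, 0], 0]]
```

send_rows(
  deltas=[
    [[-0.0124, -0.0081, 0.001], 0],
    [[-0.0239, -0.017, 0.0015], 0],
    [[-0.0333, -0.0281, 0.0015], 0],
    [[-0.0404, -0.0408, 0.0015], 0],
    [[-0.0448, -0.0546, 0.0015], 0],
  ],
)

```text
clock: 18.08
tool_pos: [0.4666, 0.1929, 0.1782]
orientation: [179.8, -0.0, 9.5]
force: [2.5, -12.4, 10.3]
opening: 0.0217
gripper_force: 30.0
```

```bash
python3 st.py
```

```text
18.0833 [0.4666 0.1929 0.1782] yaw 9.46 r 0.0595 theta 2.889 Frad,Ftan 2.8 -12.3 Fz 10.3 30.003028213977814 0.021678317121431773
```

send_rows(
  deltas=[
    [[-0.0016, -0.0145, -0.0005], 0],
    [[-0.0002, -0.0289, -0.0008], 0],
    [[0.004, -0.0428, -0.0008], 0],
    [[0.0108, -0.0557, -0.0008], 0],
    [[0.0201, -0.0668, -0.0008], 0],
  ],
)

```text
clock: 18.5
tool_pos: [0.4687, 0.248, 0.1779]
orientation: [179.8, 0.6, 9.4]
force: [-32.8, 1.9, 26.3]
opening: 0.0215
gripper_force: 30.0
```

```bash
python3 st.py
```

```text
18.5 [0.4687 0.248  0.1779] yaw 9.36 r 0.0608 theta 3.84 Frad,Ftan 29.2 -15.0 Fz 26.3 30.004642009735107 0.02149838615258041
```

```bash
cat > fc.py <<'E'
import numpy as np
from scipy.optimize import least_squares
P=np.array([[.5777,.2015],[.5643,.1780],[.5113,.1597],[.4666,.1929],[.4687,.248]])
f=lambda c:np.hypot(*(P-c[:2]).T)-.06
s=least_squares(f,[.521,.217]);print(s.x,s.fun.round(4))
g=lambda c:np.hypot(*(P-c[:2]).T)-c[2]
s=least_squares(g,[.521,.217,.06]);print(s.x,s.fun.round(4))
E
python3 fc.py
```

```text
[0.52064333 0.21893937] [-0.0003 -0.0002 -0.     -0.     -0.0005]
[0.52053272 0.21855864 0.05964859] [ 0.      0.     -0.0001  0.0001 -0.    ]
```

```bash
sed -i 's/R=.0728/R=.0746/' cir.py; sed -i 's/A=np.array.*/A=np.array([.5205,.2186])/' st.py; python3 cir.py 3.917 .1 1 .0711;python3 cir.py 4.417 .2 3
```

```text
4.417 [[[0.003, -0.0075, 0], 0], [[0.0089, -0.012, 0], 0], [[0.0153, -0.0159, 0], 0], [[0.022, -0.0191, 0], 0], [[0.0291, -0.0216, 0], 0]]
5.417 [[[0.0146, -0.0029, 0], 0], [[0.0295, -0.0028, 0], 0], [[0.0441, 0.0002, 0], 0], [[0.0578, 0.0061, 0], 0], [[0.07, 0.0145, 0], 0]]
6.417 [[[0.0103, 0.0107, 0], 0], [[0.0183, 0.0233, 0], 0], [[0.0237, 0.0372, 0], 0], [[0.0261, 0.0519, 0], 0], [[0.0256, 0.0668, 0], 0]]
7.417 [[[-0.0035, 0.0145, 0], 0], [[-0.0097, 0.028, 0], 0], [[-0.0185, 0.04, 0], 0], [[-0.0296, 0.05, 0], 0], [[-0.0424, 0.0576, 0], 0]]
```

send_rows(
  deltas=[
    [[0.003, -0.0075, -0.001], 0],
    [[0.0089, -0.012, -0.0012], 0],
    [[0.0153, -0.0159, -0.0012], 0],
    [[0.022, -0.0191, -0.0012], 0],
    [[0.0291, -0.0216, -0.0012], 0],
  ],
)

```text
clock: 18.92
tool_pos: [0.4908, 0.2711, 0.1782]
orientation: [-180.0, 0.3, 9.4]
force: [-17.9, 6.4, 6.7]
opening: 0.0214
gripper_force: 30.0
```

```bash
python3 st.py
```

```text
18.9167 [0.4908 0.2711 0.1782] yaw 9.41 r 0.0603 theta 4.364 Frad,Ftan 14.4 -12.4 Fz 6.7 30.00108540058136 0.021417396247470886
```

send_rows(
  deltas=[
    [[0.0146, -0.0032, 0], 0],
    [[0.0295, -0.0034, 0], 0],
    [[0.0441, -0.0004, 0], 0],
    [[0.058, 0.0058, 0], 0],
    [[0.0704, 0.0142, 0], 0],
  ],
)

```text
clock: 19.33
tool_pos: [0.5504, 0.2713, 0.1783]
orientation: [-179.8, 0.1, 9.5]
force: [-10.2, 8.6, 2.0]
opening: 0.0214
gripper_force: 30.0
```

```bash
python3 st.py
```

```text
19.3333 [0.5504 0.2713 0.1783] yaw 9.5 r 0.0606 theta 5.394 Frad,Ftan 2.5 -13.1 Fz 2.0 30.000490844249725 0.021372461394012072
```

send_rows(
  deltas=[
    [[0.0103, 0.0107, 0], 0],
    [[0.0183, 0.0233, 0], 0],
    [[0.0237, 0.0372, 0], 0],
    [[0.0261, 0.0519, 0], 0],
    [[0.0256, 0.0668, 0], 0],
  ],
)

```text
clock: 19.75
tool_pos: [0.5806, 0.222, 0.1784]
orientation: [-179.8, -0.1, 9.5]
force: [-4.7, 12.3, -1.5]
opening: 0.0214
gripper_force: 30.0
```

send_rows(
  deltas=[
    [[-0.0035, 0.0145, 0], 0],
    [[-0.0097, 0.028, 0], 0],
    [[-0.0185, 0.04, 0], 0],
    [[-0.0296, 0.05, 0], 0],
    [[-0.0424, 0.0576, 0], 0],
  ],
)

```text
clock: 20.17
tool_pos: [0.556, 0.1708, 0.1785]
orientation: [-179.8, -0.3, 9.5]
force: [5.5, 11.8, -10.1]
opening: 0.0218
gripper_force: 30.0
```

```bash
python3 st.py; python3 cir.py 7.417 .05 16
```

```text
20.1667 [0.556  0.1708 0.1785] yaw 9.46 r 0.0596 theta 1.097 Frad,Ftan -6.2 -11.5 Fz -10.1 29.99565213918686 0.021761262050686816
7.667 [[[-0.0034, 0.0015, 0], 0], [[-0.0069, 0.0028, 0], 0], [[-0.0105, 0.004, 0], 0], [[-0.0141, 0.0049, 0], 0], [[-0.0177, 0.0057, 0], 0]]
7.917 [[[-0.0037, 0.0006, 0], 0], [[-0.0074, 0.001, 0], 0], [[-0.0111, 0.0012, 0], 0], [[-0.0148, 0.0013, 0], 0], [[-0.0186, 0.0012, 0], 0]]
8.167 [[[-0.0037, -0.0003, 0], 0], [[-0.0074, -0.0008, 0], 0], [[-0.0111, -0.0015, 0], 0], [[-0.0147, -0.0024, 0], 0], [[-0.0183, -0.0035, 0], 0]]
8.417 [[[-0.0035, -0.0012, 0], 0], [[-0.007, -0.0026, 0], 0], [[-0.0103, -0.0042, 0], 0], [[-0.0136, -0.006, 0], 0], [[-0.0168, -0.0079, 0], 0]]
8.667 [[[-0.0031, -0.0021, 0], 0], [[-0.0061, -0.0043, 0], 0], [[-0.009, -0.0067, 0], 0], [[-0.0117, -0.0092, 0], 0], [[-0.0144, -0.0118, 0], 0]]
8.917 [[[-0.0025, -0.0028, 0], 0], [[-0.0048, -0.0057, 0], 0], [[-0.0071, -0.0087, 0], 0], [[-0.0091, -0.0118, 0], 0], [[-0.011, -0.015, 0], 0]]
9.167 [[[-0.0017, -0.0033, 0], 0], [[-0.0033, -0.0067, 0], 0], [[-0.0047, -0.0101, 0], 0], [[-0.0059, -0.
[... 611 characters left out ...]
0.417 [[[0.0026, -0.0027, 0], 0], [[0.0053, -0.0052, 0], 0], [[0.0082, -0.0076, 0], 0], [[0.0111, -0.0099, 0], 0], [[0.0142, -0.012, 0], 0]]
10.667 [[[0.0032, -0.002, 0], 0], [[0.0064, -0.0038, 0], 0], [[0.0098, -0.0054, 0], 0], [[0.0132, -0.0069, 0], 0], [[0.0167, -0.0082, 0], 0]]
10.917 [[[0.0036, -0.0011, 0], 0], [[0.0072, -0.0021, 0], 0], [[0.0108, -0.0028, 0], 0], [[0.0145, -0.0034, 0], 0], [[0.0182, -0.0038, 0], 0]]
11.167 [[[0.0037, -0.0002, 0], 0], [[0.0075, -0.0002, 0], 0], [[0.0112, -0.0, 0], 0], [[0.0149, 0.0003, 0], 0], [[0.0186, 0.0009, 0], 0]]
11.417 [[[0.0037, 0.0007, 0], 0], [[0.0073, 0.0016, 0], 0], [[0.0108, 0.0027, 0], 0], [[0.0143, 0.004, 0], 0], [[0.0178, 0.0054, 0], 0]]
```

send_rows(
  deltas=[
    [[-0.0034, 0.0015, 0], 0],
    [[-0.0069, 0.0028, 0], 0],
    [[-0.0105, 0.004, 0], 0],
    [[-0.0141, 0.0049, 0], 0],
    [[-0.0177, 0.0057, 0], 0],
  ],
)

```text
clock: 20.58
tool_pos: [0.5432, 0.1637, 0.1785]
orientation: [-179.9, -0.3, 9.5]
force: [10.6, 6.5, -12.5]
opening: 0.0216
gripper_force: 30.0
```

```bash
python3 st.py
```

```text
20.5833 [0.5432 0.1637 0.1785] yaw 9.48 r 0.0593 theta 1.345 Frad,Ftan -2.0 -12.3 Fz -12.5 29.994514882564545 0.02164477611515013
```

send_rows(
  deltas=[
    [[-0.0037, 0.0006, 0], 0],
    [[-0.0074, 0.001, 0], 0],
    [[-0.0111, 0.0012, 0], 0],
    [[-0.0148, 0.0013, 0], 0],
    [[-0.0186, 0.0012, 0], 0],
  ],
)

```text
clock: 21.0
tool_pos: [0.5287, 0.1598, 0.1785]
orientation: [-179.9, -0.3, 9.5]
force: [11.4, 3.7, -12.7]
opening: 0.0213
gripper_force: 30.0
```

```bash
python3 st.py
```

```text
21.0 [0.5287 0.1598 0.1785] yaw 9.47 r 0.0593 theta 1.598 Frad,Ftan -2.1 -11.8 Fz -12.7 29.994729459285736 0.02129586288719171
```

send_rows(
  deltas=[
    [[-0.0037, -0.0003, 0], 0],
    [[-0.0074, -0.0008, 0], 0],
    [[-0.0111, -0.0015, 0], 0],
    [[-0.0147, -0.0024, 0], 0],
    [[-0.0183, -0.0035, 0], 0],
  ],
)

```text
clock: 21.42
tool_pos: [0.5136, 0.1597, 0.1785]
orientation: [-180.0, -0.2, 9.5]
force: [12.0, 1.4, -12.2]
opening: 0.0215
gripper_force: 30.0
```

```bash
python3 st.py
```

```text
21.4167 [0.5136 0.1597 0.1785] yaw 9.46 r 0.0593 theta 1.853 Frad,Ftan -2.8 -11.7 Fz -12.2 29.995330274105072 0.021458350813975638
```

send_rows(
  deltas=[
    [[-0.0035, -0.0012, 0], 0],
    [[-0.007, -0.0026, 0], 0],
    [[-0.0103, -0.0042, 0], 0],
    [[-0.0136, -0.006, 0], 0],
    [[-0.0168, -0.0079, 0], 0],
  ],
)

```text
clock: 21.83
tool_pos: [0.4992, 0.1633, 0.1785]
orientation: [-180.0, -0.2, 9.5]
force: [12.8, -2.8, -12.6]
opening: 0.0216
gripper_force: 30.0
```

```bash
python3 st.py
```

```text
21.8333 [0.4992 0.1633 0.1785] yaw 9.46 r 0.0593 theta 2.104 Frad,Ftan -2.0 -13.0 Fz -12.6 29.995842576026917 0.021624266143815022
```

send_rows(
  deltas=[
    [[-0.0031, -0.0021, 0], 0],
    [[-0.0061, -0.0043, 0], 0],
    [[-0.009, -0.0067, 0], 0],
    [[-0.0117, -0.0092, 0], 0],
    [[-0.0144, -0.0118, 0], 0],
  ],
)

```text
clock: 22.25
tool_pos: [0.4864, 0.17, 0.1785]
orientation: [179.9, -0.2, 9.5]
force: [16.7, -5.7, -13.5]
opening: 0.0214
gripper_force: 30.0
```

```bash
python3 st.py
```

```text
22.25 [0.4864 0.17   0.1785] yaw 9.46 r 0.0594 theta 2.349 Frad,Ftan -5.0 -17.0 Fz -13.5 29.996915459632874 0.021437104458812188
```

Seat contact shows: tangential force 11.9, then 13, then 17 N, i.e. about 22-25 N on the ram. Small steps now, aiming for about 19 N.

```bash
python3 cir.py 8.667 .02 3
```

```text
8.767 [[[-0.001, -0.0011, 0], 0], [[-0.002, -0.0022, 0], 0], [[-0.003, -0.0033, 0], 0], [[-0.0039, -0.0045, 0], 0], [[-0.0048, -0.0057, 0], 0]]
8.867 [[[-0.0009, -0.0012, 0], 0], [[-0.0018, -0.0024, 0], 0], [[-0.0026, -0.0036, 0], 0], [[-0.0035, -0.0049, 0], 0], [[-0.0043, -0.0061, 0], 0]]
8.967 [[[-0.0008, -0.0013, 0], 0], [[-0.0015, -0.0026, 0], 0], [[-0.0023, -0.0039, 0], 0], [[-0.003, -0.0052, 0], 0], [[-0.0036, -0.0065, 0], 0]]
```

send_rows(
  deltas=[
    [[-0.001, -0.0011, 0], 0],
    [[-0.002, -0.0022, 0], 0],
    [[-0.003, -0.0033, 0], 0],
    [[-0.0039, -0.0045, 0], 0],
    [[-0.0048, -0.0057, 0], 0],
  ],
)

```text
clock: 22.67
tool_pos: [0.4819, 0.1735, 0.1785]
orientation: [179.9, -0.2, 9.5]
force: [15.7, -7.9, -13.1]
opening: 0.0213
gripper_force: 30.0
```

```bash
python3 st.py
```

```text
22.6667 [0.4819 0.1735 0.1785] yaw 9.46 r 0.0594 theta 2.445 Frad,Ftan -4.2 -17.1 Fz -13.1 29.99785602092743 0.021342938784262563
```

send_rows(
  deltas=[
    [[-0.0009, -0.0012, 0], 0],
    [[-0.0018, -0.0024, 0], 0],
    [[-0.0026, -0.0036, 0], 0],
    [[-0.0035, -0.0049, 0], 0],
    [[-0.0043, -0.0061, 0], 0],
  ],
)

```text
clock: 23.08
tool_pos: [0.4776, 0.1774, 0.1785]
orientation: [179.9, -0.1, 9.5]
force: [16.4, -8.4, -12.1]
opening: 0.0214
gripper_force: 30.0
```

```bash
python3 st.py
```

```text
23.0833 [0.4776 0.1774 0.1785] yaw 9.46 r 0.0595 theta 2.541 Frad,Ftan -6.0 -17.4 Fz -12.1 29.998143911361694 0.021428519868181346
```

send_rows(
  deltas=[
    [[-0.0004, -0.0006, 0], 0],
    [[-0.0008, -0.0012, 0], 0],
    [[-0.0012, -0.0019, 0], 0],
    [[-0.0015, -0.0025, 0], 0],
    [[-0.0019, -0.0032, 0], 0],
  ],
)

```text
clock: 23.5
tool_pos: [0.4757, 0.1794, 0.1785]
orientation: [179.9, -0.1, 9.5]
force: [16.8, -10.0, -12.1]
opening: 0.0212
gripper_force: 30.0
```

```bash
python3 st.py
```

```text
23.5 [0.4757 0.1794 0.1785] yaw 9.46 r 0.0595 theta 2.589 Frad,Ftan -6.1 -18.6 Fz -12.1 29.998219907283783 0.02121027676787809
```

send_rows(
  deltas=[
    [[0.0004, 0.0006, 0], 0],
    [[0.0008, 0.0013, 0.0003], 0],
    [[0.0012, 0.002, 0.0005], 0],
    [[0.0012, 0.002, 0.0005], 0],
    [[0.0012, 0.002, 0.0005], 0],
  ],
)

```text
clock: 23.92
tool_pos: [0.4759, 0.1792, 0.1784]
orientation: [180.0, -0.1, 9.5]
force: [6.6, -1.5, -4.8]
opening: 0.0216
gripper_force: 30.0
```

```bash
python3 st.py
```

```text
23.9167 [0.4759 0.1792 0.1784] yaw 9.45 r 0.0595 theta 2.584 Frad,Ftan -4.0 -5.5 Fz -4.8 29.999076426029205 0.021598216616597866
```

Relaxed, and the crank holds. Release to about 48 mm and lift away.

send_rows(
  deltas=[
    [[0.0002, 0.0004, 0], 0],
    [[0.0002, 0.0004, 0], 0],
    [[0.0002, 0.0004, 0], 0],
    [[0.0002, 0.0004, 0], 0],
    [[0.0002, 0.0004, 0], 0],
  ],
  gripper=0.55,
)

```text
clock: 24.33
tool_pos: [0.4751, 0.179, 0.1784]
orientation: [-180.0, 0.0, 9.4]
force: [0.1, 0.1, -0.3]
opening: 0.0466
gripper_force: 0.0
```

send_rows(
  deltas=[
    [[0, 0, -0.01], 0],
    [[0, 0, -0.03], 0],
    [[0, 0, -0.06], 0],
    [[0, 0, -0.09], 0],
    [[0, 0, -0.11], 0],
  ],
)

```text
clock: 24.75
tool_pos: [0.4757, 0.1792, 0.2693]
orientation: [-180.0, -0.1, 9.5]
force: [0.6, 0.7, 0.2]
opening: 0.0477
gripper_force: 0.0
```

send_rows(
  deltas=[
    [[-0.01, 0, -0.02], 0],
    [[-0.02, 0, -0.03], 0],
    [[-0.03, 0, -0.03], 0],
    [[-0.03, 0, -0.03], 0],
    [[-0.03, 0, -0.03], 0],
  ],
)

```text
clock: 25.17
tool_pos: [0.4507, 0.1748, 0.2898]
orientation: [180.0, 0.0, 9.5]
force: [0.2, 0.1, -0.2]
opening: 0.0479
gripper_force: 0.0
```

Run:
```python
from h import *
w=snap('wrist'); t=snap('top'); s=snap('scene'); o=ctrl.get_obs(); print(o['tool_pos'],o['force'],o['clock'])
a=cv2.resize(w['color'],(400,300)); b=cv2.resize(s['color'][90:250,190:390],(400,300)); c=cv2.resize(t['color'][140:260,130:350],(400,300))
cv2.imwrite('pics/fin.png',np.vstack([np.hstack([a,b]),np.hstack([c,c*0])])[:,:,::-1])
```

```text
[0.45143467 0.17500713 0.28948221] [-0.02307359 -0.18802202 -0.02395274] 25.3167
```

View pics/fin.png

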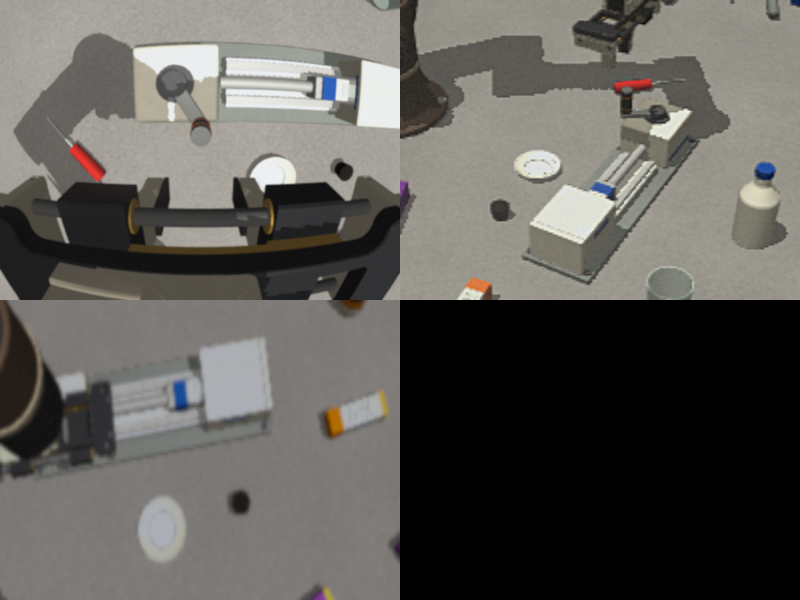

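The picture shows the cassette pushed into the chamber, with its blue cap at (330,88) against the ram. The crank is free at (200,130), the hand is clear and nothing else has moved.

```bash
python3 -c "
from plant import ctrl
print(ctrl.close_job())"
```

```text
the job is handed in; nothing more can be done
None
```

I handed the job in at about 25 s (72 s allowed): the blue-capped cassette is pressed on the hidden seat at an estimated 34 N, worked out from the force at the crank. The crank is let go, the final pictures show nothing else moved, and the hand-in returned no verdict.

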